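Uncap and prime the dressing pumps

TASK

Get the dressing pumps ready: with the red-handled puller hooked under its collar, pull each blue cap straight up off its pump (two or three of the pumps are capped; keep your fingers off the caps while they are on) and stand the caps upright on the bamboo tray. Then stand the puller back upright on its black pad, well inside its edges, and after that prime the pumps in the order green, yellow, white: press each plunger head down to its stop and let it come back up. Leave the garlic roaster, bowls, spatula, jar, mill and garlic where they are.

Things in the scene. Friction and masses are not known exactly. Their poses are not given: they have to be found in the camera images.
- pump_green: green pump jar, fixed: cylinder 74 mm wide, 75 mm high with flat shoulder, steel neck 30 mm wide up to 100 mm, plunger above. Thin spout (look only) along +x. Origin: underside centre, z up. A cap's rim rests on the shoulder (collar underside 137 mm above the counter). A snap in the neck holds it with some 6 to 20 N over the first 8 mm of lift; free after 15 mm, it clears the plunger after 59 mm.
- head_green (a point): centre of the top face of the green pump's plunger head, a disc 28 mm in diameter and 12 mm thick; 134 mm above the counter when up, hidden inside the cap while the pump is capped.
- plunger_green (a joint): how far the green pump's spring plunger is pressed straight down, in m: 0 up, 0.014 at its stop. The spring pushes back with 2 N at the top and 6.2 N at the stop, and lifts it again when let go.
- cap_green_mid (a point): snug blue cap of the green pump (None if absent), 50 g, 70 mm high, mushroom-shaped: round sleeve 41 mm wide and 62 mm long, open below, closed by a top disc 68 mm wide and 8 mm thick whose overhang is the collar. This point is on its axis half-way up: 27 mm below the collar's underside, 35 mm below the top; z up. Prongs fit under the collar on pump, tray or counter.
- pump_amber: yellow pump jar, fixed: cylinder 74 mm wide, 75 mm high with flat shoulder, steel neck 30 mm wide up to 100 mm, plunger above. Thin spout (look only) along +x. Origin: underside centre, z up. A cap's rim rests on the shoulder (collar underside 137 mm above the counter). A snap in the neck holds it with some 6 to 20 N over the first 8 mm of lift; free after 15 mm, it clears the plunger after 59 mm.
- head_amber (a point): centre of the top face of the yellow pump's plunger head, a disc 28 mm in diameter and 12 mm thick; 134 mm above the counter when up, hidden inside the cap while the pump is capped.
- plunger_amber (a joint): how far the yellow pump's spring plunger is pressed straight down, in m: 0 up, 0.014 at its stop. The spring pushes back with 2 N at the top and 6.2 N at the stop, and lifts it again when let go.
- cap_amber_mid (a point): snug blue cap of the yellow pump (None if absent), 50 g, 70 mm high, mushroom-shaped: round sleeve 41 mm wide and 62 mm long, open below, closed by a top disc 68 mm wide and 8 mm thick whose overhang is the collar. This point is on its axis half-way up: 27 mm below the collar's underside, 35 mm below the top; z up. Prongs fit under the collar on pump, tray or counter.
- pump_white: white pump jar, fixed: cylinder 74 mm wide, 75 mm high with flat shoulder, steel neck 30 mm wide up to 100 mm, plunger above. Thin spout (look only) along +x. Origin: underside centre, z up. A cap's rim rests on the shoulder (collar underside 137 mm above the counter). A snap in the neck holds it with some 6 to 20 N over the first 8 mm of lift; free after 15 mm, it clears the plunger after 59 mm.
- head_white (a point): centre of the top face of the white pump's plunger head, a disc 28 mm in diameter and 12 mm thick; 134 mm above the counter when up, hidden inside the cap while the pump is capped.
- plunger_white (a joint): how far the white pump's spring plunger is pressed straight down, in m: 0 up, 0.014 at its stop. The spring pushes back with 2 N at the top and 6.2 N at the stop, and lifts it again when let go.
- cap_white_mid (a point): snug blue cap of the white pump (None if absent), 50 g, 70 mm high, mushroom-shaped: round sleeve 41 mm wide and 62 mm long, open below, closed by a top disc 68 mm wide and 8 mm thick whose overhang is the collar. This point is on its axis half-way up: 27 mm below the collar's underside, 35 mm below the top; z up. Prongs fit under the collar on pump, tray or counter.
- puller_grip (a point): cap puller, 250 g, 105 mm high, C-shaped, standing upright on its fork. This point is the centre of its upright red grip: 36 mm along x, 22 mm along y, 56 mm high (z up, x the way the prongs point), 77 mm above its underside. The grip stands on a flat arm, 8 mm thick, 30 mm wide, which runs back to an upright plate 66 mm wide from x = -54 to -46 mm, down to the prongs.
- puller_fork (a point): middle of the puller's fork, straight below the grip, level with the prong tops (70 mm below the grip's centre; same axes). Two level prongs along x from -54 to +42 mm, 10 mm wide, 7 mm thick, 46 mm apart inside. Stop lips 4 mm high stand on them from x = 34 to 40 mm. Clear height to the arm 34 mm. Prongs go under a cap's collar either side of the sleeve, the cap's axis ending here.
- pad: black rubber pad for the puller, fixed on the counter, 150 mm (x) by 140 mm (y), 4 mm thick. Origin: centre of the underside, z up.
- tray_mid (a point): bamboo tray, fixed, 300 mm along its x by 120 mm along its y, floor 6 mm thick, low rim 6 mm wide standing 9 mm above the counter (3 mm above the floor) all round. This point is the centre of the floor's upper face; z up. Room for three caps in a row along x, 90 to 95 mm apart.
- roaster: terracotta garlic roaster with domed lid, 124 mm in diameter, 133 mm high; loose, to be left alone. Origin: centre of its underside.
- bowl_a: steel prep bowl, 100 mm in diameter, 45 mm high, beyond the pumps; fixed, to be left alone. Origin: centre of its underside.
- bowl_b: steel prep bowl, 100 mm in diameter, 45 mm high, between the puller's pad and the tray; loose, to be left alone. Origin: centre of its underside.
- spatula: black spatula, 260 mm long, lying flat; loose, to be left alone. Origin: centre of its underside (middle of its length).
- spice_jar: amber spice jar, 56 mm in diameter, 100 mm high; loose, to be left alone. Origin: centre of its underside.
- mill: dark wooden pepper mill, 58 mm in diameter, 161 mm high; fixed, to be left alone. Origin: centre of its underside.
- garlic: garlic bulb, 58 mm in diameter, 57 mm high; fixed, to be left alone. Origin: centre of its underside.

How it is judged (in metres and radians):
On the way, in this order (a step that is already met when the one before it is completed fails the run):
1. every cap stands upright on the tray, let go (x of cap_green_mid in the frame of tray_mid between -0.14 and 0.14 m and y of cap_green_mid in the frame of tray_mid between -0.052 and 0.052 m and z of cap_green_mid in the frame of tray_mid between 0.03 and 0.042 m and angle between each of cap_green_mid, cap_amber_mid, cap_white_mid's own z axis and vertical below 0.12 rad and contact force between each of cap_green, cap_amber, cap_white and puller below 0.1 N and contact force between each of cap_green, cap_amber, cap_white and the fingers below 0.1 N and x of cap_amber_mid in the frame of tray_mid between -0.14 and 0.14 m and y of cap_amber_mid in the frame of tray_mid between -0.052 and 0.052 m and z of cap_amber_mid in the frame of tray_mid between 0.03 and 0.042 m and x of cap_white_mid in the frame of tray_mid between -0.14 and 0.14 m and y of cap_white_mid in the frame of tray_mid between -0.052 and 0.052 m and z of cap_white_mid in the frame of tray_mid between 0.03 and 0.042 m), for 0.3 s.
2. the puller stands upright on its pad again, let go (x of puller_grip in the frame of pad between -0.055 and 0.055 m and y of puller_grip in the frame of pad between -0.055 and 0.055 m and height (world z) of puller_grip between 0.075 and 0.087 m and angle between puller_grip's own z axis and vertical below 0.1 rad and contact force between puller and the fingers below 0.1 N), for 0.3 s.
3. the green pump is pressed down to its stop (value of joint plunger_green above 0.0128 m), for 0.1 s.
4. the yellow pump is pressed down to its stop (value of joint plunger_amber above 0.0128 m), for 0.1 s.
5. the white pump is pressed down to its stop (value of joint plunger_white above 0.0128 m), for 0.1 s.
At the end, for the whole second after the job is handed in: All present caps upright (0.12 rad) on the tray floor, axes within 140 mm (x) and 52 mm (y) of its centre; puller upright (0.1 rad) on the pad, grip axis within 55 mm of its centre along each pad axis; plungers up (2 mm); all let go and at rest (all of step 1 and x of puller_grip in the frame of pad between -0.055 and 0.055 m and y of puller_grip in the frame of pad between -0.055 and 0.055 m and height (world z) of puller_grip between 0.075 and 0.087 m and angle between puller_grip's own z axis and vertical below 0.1 rad and value of joint each of plunger_green, plunger_amber, plunger_white below 0.002 m and linear speed of each of cap_green, cap_amber, cap_white, puller below 0.02 m/s); the robot touches nothing.
It fails at once if the fingers touch a cap that is still on its pump ((horizontal distance between cap_green_mid and pump_green below 0.015 m and height (world z) of cap_green_mid above 0.1 m and contact force between the fingers and cap_green above 1 N) or (horizontal distance between cap_amber_mid and pump_amber below 0.015 m and height (world z) of cap_amber_mid above 0.1 m and contact force between the fingers and cap_amber above 1 N) or (horizontal distance between cap_white_mid and pump_white below 0.015 m and height (world z) of cap_white_mid above 0.1 m and contact force between the fingers and cap_white above 1 N)).
It fails at once if a bystander (roaster, near bowl, spatula, spice jar) is pushed more than 30 mm out of place (distance of any of roaster, bowl_b, spatula, spice_jar from where it was at the start of the episode above 0.03 m).
Of cap_green, cap_amber, cap_white only 2 to 3 are there at a start; the rules pass over those that are not, and their reading is None.
At some moment in a run one of puller may be knocked a few centimetres aside while the robot is not near it.
It also fails if it takes over 210 s, if anything falls off the work surface, if the arm or the gripper's body presses on something with over 40 N, if the wrist force passes 120 N, or if a joint passes its speed limit or range.

ROBOT

A 6-joint arm with a two-finger parallel gripper is mounted at the origin on the work surface. World frame = base frame: x ahead of the robot, y to its left, z up, the work surface at z = 0. Lengths are in m, angles in degrees, forces in N, time in s.
With the tool pointing down it reaches from about 0.275 to 0.875 m from the base axis. Payload 12.5 kg.
Tool frame: the origin (TCP) lies at the very end of the fingers, on their centre line; the grasp point (between the pads) lies 19 mm behind it; x points along the fingers, y is the direction in which the jaws open and shut, and the axes are right-handed (so a half turn about x gives the same grasp; the last joint's range is limited). The gripper opens to 85 mm and grips with 20 to 120 N. Pads are 22 mm wide; open, the fingers measure 114 mm over their backs; the gripper's body (76 mm by 85 mm) begins 54 mm behind the grasp point. The pads swing forward as they close: fully open they stand 13 mm farther back than shut.
Start: joints at [-81.795, 20.094, 94.641, -0, 65.266, -4.847], TCP at [0.124, -0.536, 0.231] pointing down, gripper open.
Joint ranges: [-157.81, 157.81], [-45, 120.19], [0.68, 151.7], [-89.99, 269.99], [4.06, 180], [-164.3, 164.3]. Speed limits (degrees/s): [127.2, 127.2, 159.86, 180, 180, 180].

INTERFACE

Orientations are given as a 3x3 rotation matrix whose columns are the frame's x, y, z axes.
In Python, from station import * gives the robot as it stands.
- The arm moves only by the tool arm_command, never from a script. Its argument "steps" is a list of rows, each a list of 3 entries, a list of its own where there are three numbers: the shift along the world's x, y, z in m, then the turn about the world's z in rad, then the closure, from -1 (fully open) to 1 (shut). In form: [[[dx, dy, dz], turn, claw], ...]. A call has 1 to 8 rows; each row is the pose to reach, as a shift and turn from the pose commanded when the call began; what a row does not reach only later rows make up. A row lasts 1/10 s, in which the tool goes at most 50 mm and 8.59 degrees, less where a joint would pass 70% of its speed; a pose out of reach is approached as far as the arm can. A call with a gripper value outside its range is refused whole. The fingers move at their own pace and stop on an object; "grip_force" is the grip in N (left out, the last holds). Time passes only in rows, so rows that repeat a pose let the fingers close. It gives the time, the measured TCP pose, the force and the opening at its end, in the units of the state.
- get_state(): the state, without advancing time (a new reading comes with each control period).
- capture(name): name is "scene" or "top"; returns (picture, depth): 420x560x3 uint8, red, green, blue; 420x560 float32, m along the optical axis (not along the pixel's ray), 0 where there is no reading.
- camera_model(name): a dict with "fx", "fy", "cx", "cy" (pixels), "dist" ([k1, k2, p1, p2, k3] as OpenCV has them; the pictures are not rectified), "rvec" (rotation vector, rad) and "tvec" (3), from world to camera coordinates, as OpenCV has them. Camera axes: x right, y down, z forward; pixel columns grow to the right and rows downward; lengths in m; the calibration is good to about 2 mm. A picture is of the moment at which its call begins. camera_model takes no time and is no camera call.
- hand_in(): hands the job in, once; it reports no verdict.
The state is a dict: "clock": time; "joints": joint angles; "dq": joint speeds; "effort": joint torques, N m; "position": TCP position; "eef_rot": TCP orientation; "force": force on the tool from outside, world axes, zero at the start; "wrist_torque": the same for the moment, N m; "finger_gap": finger opening in m.
Only numpy, scipy, OpenCV 4.12 (cv2) and the standard library are available. Lean on these libraries where they do the work, as an engineer would, in place of code of your own. Each camera call takes 0.05 s, during which the arm holds its last target.

## Working session

There is one attempt and no reset: what is moved stays moved. The work goes in short steps, Python scripts to look and compute and a tool call to move; the robot and the scene stay as the last step left them, time stands still between calls to the robot, and variables do not carry over. Pictures are saved under pics/ and viewed, and the job is handed in when it is done.

Besides the shell and the picture viewer there is one more tool, called as name(argument=value, ...), one argument or row to a line, values as JSON. arm_command: Moves the arm, as the interface text tells. Its arguments: {"type":"object","properties":{"steps":{"type":"array","items":{"type":"array"}},"grip_force":{"type":"number"}},"required":["steps"]}

```bash
mkdir -p pics; ls; python3 - <<'E'
from station import *
import cv2,numpy as np
for n in ("scene","top"):
    p,d=capture(n); cv2.imwrite(f"pics/{n}0.png",p[:,:,::-1]); np.save(f"pics/{n}0.npy",d)
    print(n,camera_model(n))
s=get_state(); print(s)
E
```

```text
pics
scene {'fx': 386.40369554096526, 'fy': 386.40369554096526, 'cx': 282.4867860073547, 'cy': 214.9940522563212, 'dist': array([-0.01019501,  0.        ,  0.        ,  0.        ,  0.        ]), 'rvec': array([ 1.3230293 ,  2.23369917, -0.94075376]), 'tvec': array([ 0.31859581, -0.25187644,  1.46688694])}
top {'fx': 393.3737025310577, 'fy': 393.3737025310577, 'cx': 272.6344384124632, 'cy': 211.0875589392651, 'dist': array([-0.02699123,  0.        ,  0.        ,  0.        ,  0.        ]), 'rvec': array([ 2.18871577, -2.16995287,  0.16121472]), 'tvec': array([-0.08434359,  0.54500702,  1.01024843])}
{'clock': 0.1, 'joints': array([-8.17962671e+01,  2.01215675e+01,  9.46720964e+01, -1.78337124e-03,
        6.52661117e+01, -4.84827355e+00]), 'dq': array([ 0.14903704,  0.0271082 , -0.09472946,  0.01435544,  0.05987033,
        0.00998813]), 'effort': array([ 1.18905591e-04, -5.06836653e+01, -2.91875875e+01, -1.16864153e-04,
        2.67945041e-03, -4.05068235e-06]), 'position': array([ 0.12417549, -0.5354997 ,  0.2308171 ]), 'eef_rot': array([[-1.76850415e-04,  2.25847991e-01, -9.74162540e-01],
       [ 1.02857188e-03, -9.74161998e-01, -2.25848052e-01],
       [-9.99999455e-01, -1.04193752e-03, -6.00199386e-05]]), 'force': array([-0.33420626,  0.0690764 , -0.07634004]), 'wrist_torque': array([-0.07997414,  0.02778815,  0.03379007]), 'finger_gap': 0.08522209803782481}
```

View pics/scene0.png

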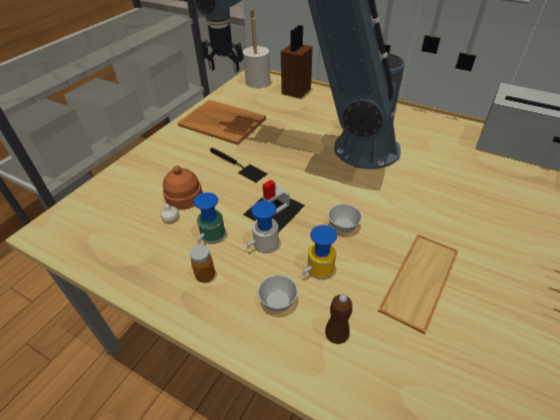

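View pics/top0.png

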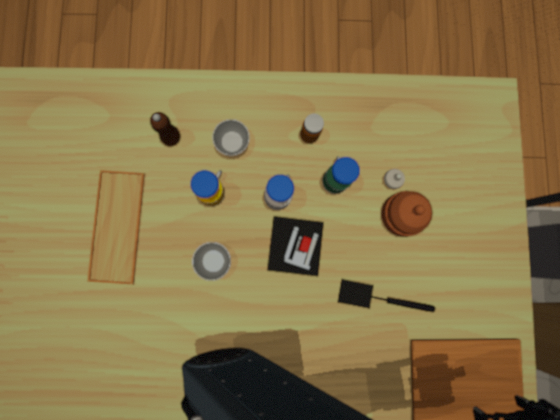

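The scene view shows all three pumps capped: green (208,205), white (265,212) and yellow (323,238). The puller stands on its pad (270,200), with the tray at (420,280). The top view shows the caps at (344,170), (280,188) and (206,183), the puller at (300,247) and the tray at (117,227).

```bash
cat > h.py <<'E'
from station import *
import cv2,numpy as np
def cam(n):
    m=camera_model(n); K=np.array([[m['fx'],0,m['cx']],[0,m['fy'],m['cy']],[0,0,1]]); R=cv2.Rodrigues(np.array(m['rvec']))[0]
    return K,np.array(m['dist']),R,np.array(m['tvec'])
def px2w(n,uv,z):
    K,D,R,t=cam(n); p=cv2.undistortPoints(np.array(uv,float).reshape(-1,1,2),K,D).reshape(-1,2)
    d=np.c_[p,np.ones(len(p))]@R; c=-R.T@t
    return c+d*((np.asarray(z)-c[2])/d[:,2])[:,None]
def w2px(n,P):
    K,D,R,t=cam(n); return cv2.projectPoints(np.array(P,float).reshape(-1,3),cv2.Rodrigues(R)[0],t,K,D)[0].reshape(-1,2)
def cloud(n,d):
    K,D,R,t=cam(n); h,w=d.shape
    u,v=np.meshgrid(np.arange(w),np.arange(h)); p=cv2.undistortPoints(np.stack([u,v],-1).reshape(-1,1,2).astype(float),K,D).reshape(-1,2)
    P=np.c_[p,np.ones(len(p))]*d.reshape(-1,1)
    return ((P-t)@R).reshape(h,w,3)
def crop(p,x0,y0,x1,y1,s,name):
    cv2.imwrite(name,cv2.resize(p[y0:y1,x0:x1,::-1],None,fx=s,fy=s,interpolation=cv2.INTER_CUBIC))
E
python3 - <<'E'
from h import *
p=cv2.imread("pics/top0.png")[:,:,::-1]
crop(p,180,140,380,290,4,"pics/c1.png")
for n in("top","scene"):
    p=cv2.imread(f"pics/{n}0.png")[:,:,::-1]; d=np.load(f"pics/{n}0.npy"); C=cloud(n,d)
    hsv=cv2.cvtColor(np.ascontiguousarray(p),cv2.COLOR_RGB2HSV)
    m=((hsv[...,0]>105)&(hsv[...,0]<125)&(hsv[...,1]>180)&(hsv[...,2]>90)&(d>0)).astype(np.uint8)
    k,l,st,ce=cv2.connectedComponentsWithStats(m)
    for i in range(1,k):
        if st[i,4]<60: continue
        P=C[l==i]; top=P[P[:,2]>0.137]
        c,r=cv2.minEnclosingCircle(top[:,:2].astype(np.float32)) if len(top)>5 else (0,0)
        (e,ax,an)=cv2.fitEllipse(np.argwhere(l==i)[:,::-1].astype(np.float32)) 
        print(n,st[i],ce[i],len(top),np.median(top[:,2]),c,r)
    m=((hsv[...,0]<6)|(hsv[...,0]>174))&(hsv[...,1]>200)&(hsv[...,2]>110)&(d>0)
    k,l,st,ce=cv2.connectedComponentsWithStats(m.astype(np.uint8))
    for i in range(1,k):
        if st[i,4]<40: continue
        P=C[l==i]; top=P[P[:,2]>0.102]
        print(n,'red',st[i],ce[i],len(top), np.median(P,0),top[:,2].max() if len(top) else 0,cv2.minAreaRect(top[:,:2].astype(np.float32)) if len(top) else 0)
E
```

```text
top [332 158  26  26 506] [344.90909091 170.52371542] 506 0.1457124284602647 (0.6334777474403381, -0.24948544800281525) 0.03157562017440796
top [192 172  25  24 480] [204.28541667 183.5625    ] 480 0.14597033522201214 (0.5969633460044861, 0.08655545115470886) 0.02996162138879299
top [268 176  25  25 470] [279.83617021 187.85744681] 470 0.14569435711991274 (0.5883570313453674, -0.092820905148983) 0.029756657779216766
top red [300 237  11  14 103] [304.74757282 243.44660194] 99 [ 0.45932516 -0.15624875  0.10948583] 0.11444780004839662 ((0.457753986120224, -0.1554657369852066), (0.01747565157711506, 0.0320916511118412), 69.90337371826172)
scene [194 194  23  28 341] [205.72140762 203.30205279] 279 0.14374904345420703 (0.6392940282821655, -0.2505201995372772) 0.03219419717788696
scene [251 201  25  29 394] [263.56598985 211.44416244] 336 0.14505057294906337 (0.5911365747451782, -0.09230400621891022) 0.03320430591702461
scene [311 226  25  30 440] [323.30227273 237.03863636] 377 0.1453929298499123 (0.6010381579399109, 0.08830093592405319) 0.031073153018951416
scene red [263 180  11   9  54] [268.2037037  183.98148148] 51 [ 0.46171406 -0.1554683   0.10777074] 0.11197886386762912 ((0.45956748723983765, -0.15647897124290466), (0.017825070768594742, 0.030195092782378197), 74.21233367919922)
```

View pics/c1.png

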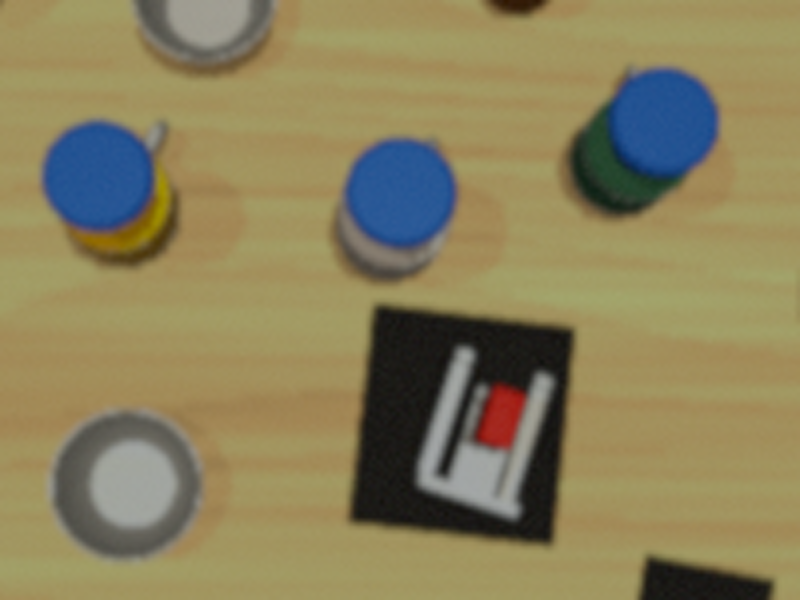

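```bash
cat > m.py <<'E'
from h import *
p=cv2.imread("pics/top0.png")[:,:,::-1]
def cr(pts,x0,y0,s): return (np.array(pts,float)+0.5)/s-0.5+np.array([x0,y0])
print('caps top (a,w,g)',px2w("top",[[204.3,183.6],[279.8,187.9],[344.9,170.5]],[.145]*3).round(4))
print('prong tips/back',px2w("top",cr([[465,348],[545,374],[420,482],[520,516]],180,140,4),[.011]*4).round(4))
print('pad',px2w("top",cr([[375,307],[573,328],[551,544],[352,521]],180,140,4),[.004]*4).round(4))
print('grip',px2w("top",cr([[489,384],[526,392],[512,452],[475,445]],180,140,4),[.109]*4).round(4))
print('tray',px2w("top",[[101,171],[144,173],[134,284],[89,281]],[.009]*4).round(4))
print('mill,bowla,jar,roaster,bowlb,garlic',px2w("top",[[160,121],[231,139],[314,124],[408,212],[211,261],[396,178]],[.161,.03,.1,.1,.03,.05]).round(3))
E
python3 m.py
python3 - <<'E'
from h import *
p=cv2.imread("pics/top0.png")[:,:,::-1]
crop(p,80,160,160,295,4,"pics/c2.png")
p=cv2.imread("pics/scene0.png")[:,:,::-1]
crop(p,180,160,360,290,4,"pics/c3.png")
E
```

```text
caps top (a,w,g) [[ 0.5967  0.0866  0.145 ]
 [ 0.5886 -0.0925  0.145 ]
 [ 0.6331 -0.2493  0.145 ]]
prong tips/back [[ 0.5066 -0.1434  0.011 ]
 [ 0.4895 -0.1976  0.011 ]
 [ 0.4167 -0.1133  0.011 ]
 [ 0.3945 -0.1803  0.011 ]]
pad [[ 0.5345 -0.0827  0.004 ]
 [ 0.5215 -0.2179  0.004 ]
 [ 0.3757 -0.202   0.004 ]
 [ 0.3904 -0.0682  0.004 ]]
grip [[ 0.4774 -0.1489  0.109 ]
 [ 0.4727 -0.1716  0.109 ]
 [ 0.4362 -0.1629  0.109 ]
 [ 0.4403 -0.1403  0.109 ]]
tray [[0.6529 0.3864 0.009 ]
 [0.6488 0.2699 0.009 ]
 [0.3513 0.2835 0.009 ]
 [0.3581 0.4018 0.009 ]]
mill,bowla,jar,roaster,bowlb,garlic [[ 0.743  0.193  0.161]
 [ 0.741  0.034  0.03 ]
 [ 0.763 -0.182  0.1  ]
 [ 0.539 -0.418  0.1  ]
 [ 0.413  0.08   0.03 ]
 [ 0.636 -0.408  0.05 ]]
```

View pics/c2.png

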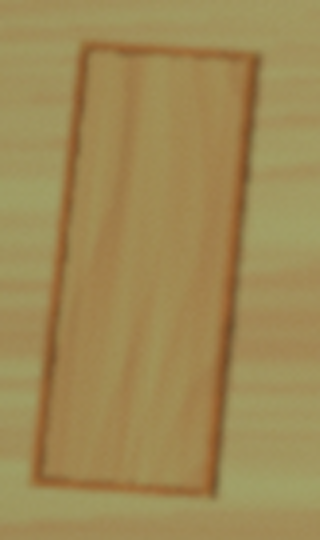

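View pics/c3.png

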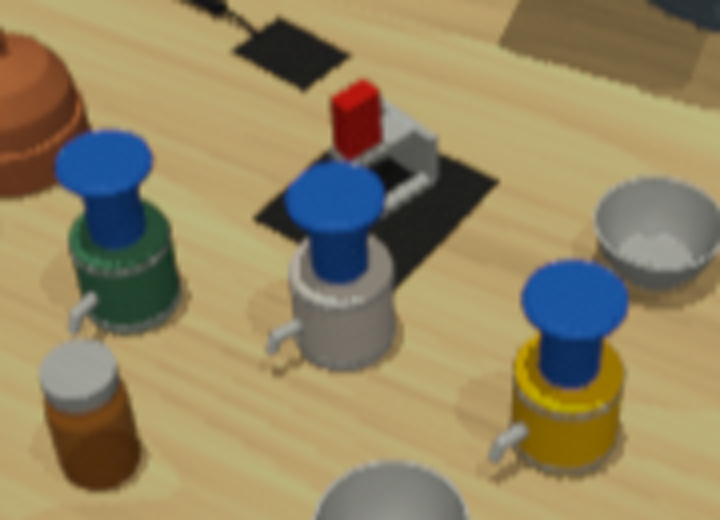

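All positions agree within about 3 mm:

| Item | Position (m) | Other |
|---|---|---|
| Puller grip | (0.458, -0.157) | yaw about -15.5° |
| Pad centre | (0.4555, -0.143) | |
| Tray centre | (0.503, 0.335) | yaw about -2.8° |

All of them are within reach. I'll go above the puller first.

arm_command(
  steps=[
    [[0.03,0.035,0],-0.05,-1],
    [[0.06,0.07,0],-0.1,-1],
    [[0.09,0.105,0],-0.15,-1],
    [[0.12,0.14,0],-0.2,-1],
    [[0.15,0.175,0],-0.25,-1],
    [[0.18,0.21,0],-0.3,-1],
    [[0.21,0.24,0],-0.35,-1],
    [[0.24,0.275,0],-0.4,-1],
  ],
)

```text
clock: 0.9
position: [0.3651, -0.2594, 0.2313]
eef_rot: [[0.0, -0.174, -0.985], [-0.0, -0.985, 0.174], [-1.0, 0.0, -0.0]]
force: [0.6, -0.8, 0.3]
finger_gap: 0.0856
```

arm_command(
  steps=[
    [[0.03,0.03,0],-0.05,-1],
    [[0.06,0.06,0],-0.097,-1],
    [[0.08,0.09,-0.01],-0.097,-1],
    [[0.094,0.104,-0.04],-0.097,-1],
    [[0.094,0.104,-0.07],-0.097,-1],
    [[0.094,0.104,-0.09],-0.097,-1],
    [[0.094,0.104,-0.1],-0.097,-1],
    [[0.094,0.104,-0.1],-0.097,-1],
  ],
)

```text
clock: 1.7
position: [0.4577, -0.1566, 0.1304]
eef_rot: [[-0.002, -0.266, -0.964], [0.001, -0.964, 0.266], [-1.0, -0.0, 0.002]]
force: [0.6, -0.0, 0.6]
finger_gap: 0.0854
```

```bash
python3 - <<'E'
from h import *
for n in ("scene","top"):
    p,d=capture(n); cv2.imwrite(f"pics/{n}1.png",p[:,:,::-1]); np.save(f"pics/{n}1.npy",d)
    if n=="scene": crop(p,180,120,360,250,4,"pics/c4.png")
    else: crop(p,220,180,400,310,4,"pics/c5.png")
s=get_state();print(s['position'],s['eef_rot'].round(3),s['force'],s['joints'])
E
```

```text
[ 0.45856228 -0.15707206  0.13202086] [[ 0.001 -0.266 -0.964]
 [-0.    -0.964  0.266]
 [-1.     0.    -0.001]] [0.14810981 0.06865787 0.0819784 ] [-2.44139622e+01  2.12369071e+01  1.09396014e+02  2.48839429e-03
  4.93178077e+01  8.10249946e+01]
```

View pics/c4.png

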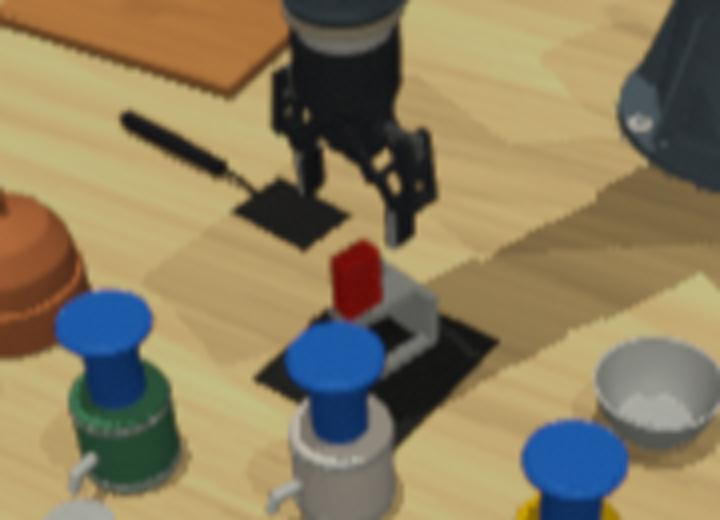

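View pics/top1.png

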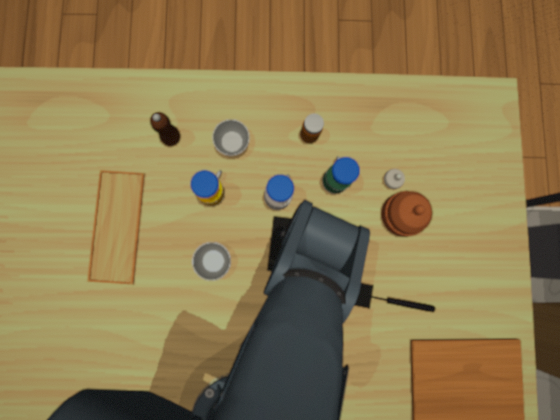

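The scene view shows the fingers straddling the red grip, at crop (358,280), and the puller hasn't moved. Next I go down and close.

arm_command(
  steps=[
    [[0,0,-0.025],0,-1],
    [[0,0,-0.05],0,-1],
    [[0,0,-0.069],0,-1],
    [[0,0,-0.069],0,0],
    [[0,0,-0.069],0,1],
    [[0,0,-0.069],0,1],
    [[0,0,-0.069],0,1],
    [[0,0,-0.069],0,1],
  ],
  grip_force=80,
)

```text
clock: 2.6
position: [0.4587, -0.157, 0.0634]
eef_rot: [[0.001, -0.266, -0.964], [-0.001, -0.964, 0.266], [-1.0, 0.0, -0.002]]
force: [-1.6, 1.0, 7.3]
finger_gap: 0.0212
```

arm_command(
  steps=[
    [[0,0,0],0,1],
    [[0,0,0.01],0,1],
    [[0,0,0.03],0,1],
    [[0,0,0.05],0,1],
    [[0,0,0.07],0,1],
    [[0,0,0.085],0,1],
    [[0,0,0.09],0,1],
    [[0,0,0.09],0,1],
  ],
)

```text
clock: 3.4
position: [0.4584, -0.1568, 0.153]
eef_rot: [[0.001, -0.266, -0.964], [-0.001, -0.964, 0.266], [-1.0, 0.0, -0.001]]
force: [0.2, -0.2, -2.3]
finger_gap: 0.0211
```

```bash
python3 - <<'E'
from h import *
for n in ("scene","top"):
    p,d=capture(n); cv2.imwrite(f"pics/{n}2.png",p[:,:,::-1]); np.save(f"pics/{n}2.npy",d)
    if n=="scene": crop(p,200,120,360,250,5,"pics/c4.png")
s=get_state();print(s['position'],s['eef_rot'].round(3),s['force'],s['joints'],s['finger_gap'])
E
```

```text
[ 0.45784597 -0.15660899  0.1517985 ] [[-0.001 -0.266 -0.964]
 [ 0.    -0.964  0.266]
 [-1.    -0.     0.001]] [-0.76972552 -0.48541673 -2.52634702] [-2.43983623e+01  1.94112110e+01  1.08587661e+02  8.73948726e-04
  5.20533906e+01  8.10262322e+01] 0.02137036507802499
```

View pics/c4.png

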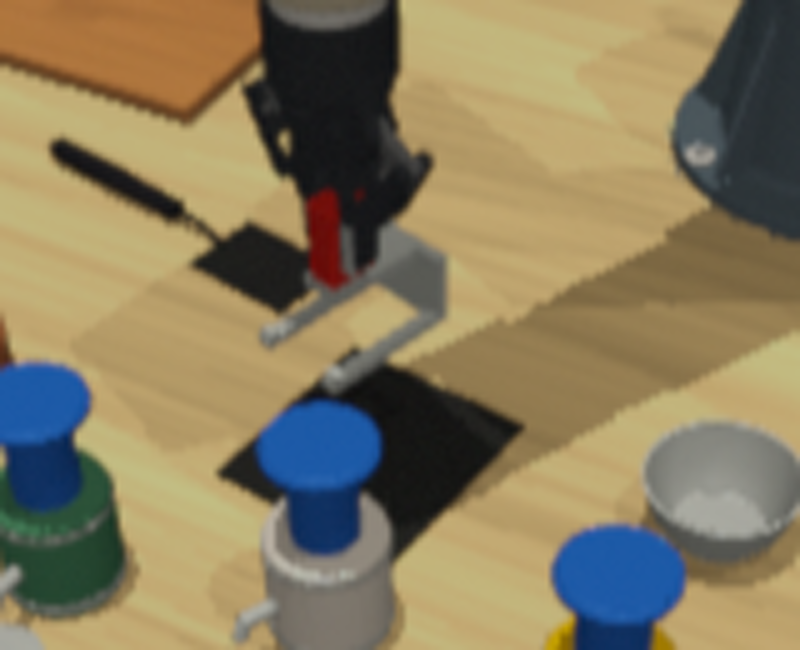

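```bash
cat >> h.py <<'E'
def forkpts(ex=0,ey=0,off=0.0524,s=None):
    s=s or get_state(); T=np.array(s['position']); y=-np.array(s['eef_rot'])[:,1]; x=-np.array(s['eef_rot'])[:,2]*-1
    x=np.cross(y,[0,0,1]); 
    o=T+x*ex+y*ey-[0,0,off]
    return o,x,y
E
python3 - <<'E'
from h import *
o,x,y=forkpts()
print(o,np.degrees(np.arctan2(x[1],x[0])))
pts=[]
for sy in(1,-1):
    for a in (23,33):
        for px in (42,-46): 
            pts.append(o+x*px/1e3+y*sy*a/1e3)
q=w2px("scene",pts)
p=cv2.imread("pics/scene2.png")
S=6;x0,y0=230,150
im=cv2.resize(p[y0:y0+75,x0:x0+80],None,fx=10,fy=8*10/8,interpolation=cv2.INTER_CUBIC)
for u,v in q: cv2.circle(im,(int((u-x0+.5)*10),int((v-y0+.5)*10)),3,(0,255,0),-1)
cv2.imwrite("pics/c6.png",im[:600])
E
```

```text
[ 0.45784597 -0.15660899  0.0993985 ] -15.42513615592022
```

View pics/c6.png

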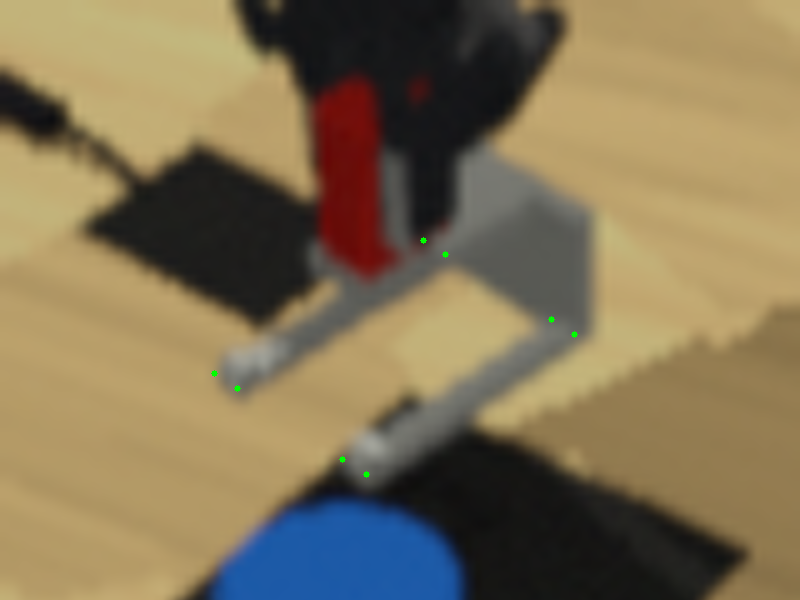

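```bash
cat > capfit.py <<'E'
from h import *
from scipy.optimize import least_squares
def bluemask(p):
    hsv=cv2.cvtColor(np.ascontiguousarray(p),cv2.COLOR_RGB2HSV)
    return ((hsv[...,0]>100)&(hsv[...,0]<128)&(hsv[...,1]>150)&(hsv[...,2]>50)).astype(np.uint8)
th=np.linspace(0,2*np.pi,60)
def ring(x,y,r,z): return np.c_[x+r*np.cos(th),y+r*np.sin(th),np.full(60,z)]
def silcent(n,x,y,zc,roi,S=8):
    # zc collar underside
    m=np.zeros((420*S//1,1),np.uint8)
    x0,y0,x1,y1=roi; im=np.zeros(((y1-y0)*S,(x1-x0)*S),np.uint8)
    for A in ([ring(x,y,.034,zc),ring(x,y,.034,zc+.008)],[ring(x,y,.0205,zc-.062),ring(x,y,.0205,zc)]):
        q=(w2px(n,np.vstack(A))+.5-[x0,y0])*S-.5
        cv2.fillConvexPoly(im,cv2.convexHull(q.astype(np.float32)).astype(np.int32).reshape(-1,1,2),1)
    v,u=np.nonzero(im); return np.array([u.mean()+.5,v.mean()+.5])/S-.5+[x0,y0],len(u)/S**2
def fit(n,p,x,y,zc=.137,bottom=True):
    q=w2px(n,[[x,y,zc]])[0].astype(int); roi=(q[0]-28,q[1]-28,q[0]+28,q[1]+36)
    m=bluemask(p)[roi[1]:roi[3],roi[0]:roi[2]]
    k,l,st,ce=cv2.connectedComponentsWithStats(m); i=1+np.argmax(st[1:,4]); c=ce[i]+[roi[0],roi[1]]
    def f(v): return silcent(n,v[0],v[1],zc,roi)[0]-c
    r=least_squares(f,[x,y],diff_step=5e-3)
    return r.x.round(4),st[i,4],silcent(n,*r.x,zc,roi)[1]
E
python3 - <<'E'
from capfit import *
for n,f in(("top","pics/top0.png"),("scene","pics/scene0.png")):
    p=cv2.imread(f)[:,:,::-1]
    for nm,x,y in(("g",.635,-.25),("a",.598,.087),("w",.59,-.0925)): print(n,nm,fit(n,p,x,y))
E
```

```text
top g (array([ 0.6338, -0.2505]), np.int32(552), 648.484375)
top a (array([0.5973, 0.087 ]), np.int32(522), 661.40625)
top w (array([ 0.589 , -0.0927]), np.int32(517), 648.359375)
scene g (array([ 0.6379, -0.2501]), np.int32(472), 561.984375)
scene a (array([0.598 , 0.0875]), np.int32(540), 667.578125)
scene w (array([ 0.5892, -0.0933]), np.int32(513), 580.890625)
```

```bash
cat > ov.py <<'E'
from h import *
def overlay(img,n,o,x,y,x0,y0,w,h,s,out):
    im=cv2.resize(img[y0:y0+h,x0:x0+w],None,fx=s,fy=s,interpolation=cv2.INTER_CUBIC)
    def line(a,b,c):
        q=w2px(n,[a,b]); q=((q+.5-[x0,y0])*s-.5)
        cv2.line(im,tuple(np.round(q[0]*16).astype(int).tolist()),tuple(np.round(q[1]*16).astype(int).tolist()),c,1,cv2.LINE_AA,4)
    P=lambda a,b,c:o+x*a/1e3+y*b/1e3+np.array([0,0,c/1e3])
    for sg in(1,-1):
        for a in(23,33):
            line(P(-46,sg*a,0),P(42,sg*a,0),(0,255,0))
        line(P(42,sg*23,0),P(42,sg*33,0),(0,255,0))
        line(P(42,sg*23,-7),P(42,sg*33,-7),(0,255,255))
        line(P(-46,sg*33,-7),P(42,sg*33,-7),(0,255,255))
        line(P(-54,sg*33,-7),P(-54,sg*33,42),(255,0,255)); 
        line(P(18,sg*11,42),P(18,sg*11,98),(255,255,0))
    line(P(18,-11,42),P(18,11,42),(255,255,0))
    cv2.imwrite(out,im)
E
python3 - <<'E'
from ov import *
p=cv2.imread("pics/scene2.png")
s={'position':[0.45784597,-0.15660899,0.1517985],'eef_rot':np.array([[-0.001,-0.266,-0.964],[0,-.964,.266],[-1,0,0.001]])}
for i,(ex,ey) in enumerate([(-.004,0.0),(-.004,.002)]):
    o,x,y=forkpts(ex,ey,s=s); overlay(p,"scene",o,x,y,235,150,70,60,10,f"pics/d{i}.png")
E
```

```text
(no output)
```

View pics/d0.png

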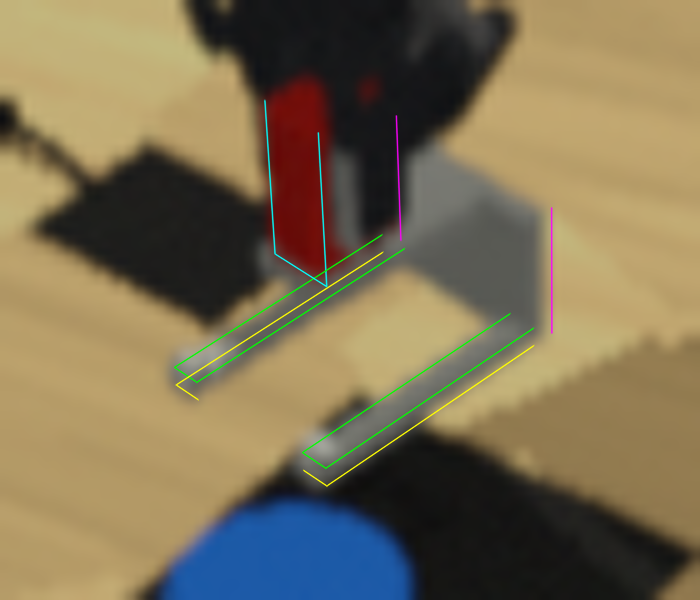

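View pics/d1.png

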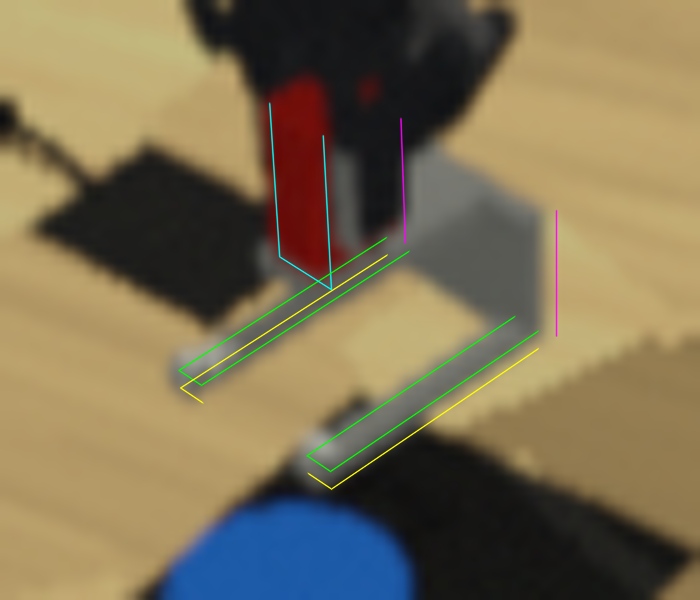

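The model overlay fits with the fork about 4 mm behind the TCP along the prongs. I'll stage in front of the white cap at yaw 0, with prong tops at about 0.122.

arm_command(
  steps=[
    [[0,0,0.022],0.05,1],
    [[0.0,0.02,0.022],0.1,1],
    [[0.01,0.04,0.022],0.16,1],
    [[0.02,0.055,0.022],0.22,1],
    [[0.03,0.063,0.022],0.269,1],
    [[0.04,0.063,0.022],0.269,1],
    [[0.04,0.063,0.022],0.269,1],
    [[0.04,0.063,0.022],0.269,1],
  ],
)

```text
clock: 4.3
position: [0.498, -0.0943, 0.1739]
eef_rot: [[-0.001, -0.002, -1.0], [0.0, -1.0, 0.002], [-1.0, -0.0, 0.001]]
force: [0.0, 0.4, -2.1]
finger_gap: 0.0215
```

```bash
cat > look.py <<'E'
import sys
from ov import *
from capfit import bluemask
tag=sys.argv[1]; cx,cy=float(sys.argv[2]),float(sys.argv[3]); ex=float(sys.argv[4]) if len(sys.argv)>4 else -.004
p,d=capture("scene"); s=get_state(); o,x,y=forkpts(ex,0,s=s)
print(s['clock'],s['position'].round(4),s['force'].round(2),s['finger_gap'].round(4),'fork',o.round(4),'yaw',np.degrees(np.arctan2(x[1],x[0])).round(2))
q=w2px("scene",[[cx,cy,.13]])[0].astype(int)
overlay(p[:,:,::-1].copy(),"scene",o,x,y,q[0]-42,q[1]-42,75,60,10,f"pics/{tag}.png")
crop(p,q[0]-42,q[1]-42,q[0]+33,q[1]+18,10,f"pics/{tag}r.png")
cv2.imwrite(f"pics/{tag}full.png",p[:,:,::-1])
E
python3 look.py e1 .589 -.093
```

```text
Traceback (most recent call last):
  File "look.py", line 6, in <module>
    print(s['clock'],s['position'].round(4),s['force'].round(2),s['finger_gap'].round(4),'fork',o.round(4),'yaw',np.degrees(np.arctan2(x[1],x[0])).round(2))
                                                                ^^^^^^^^^^^^^^^^^^^^^
AttributeError: 'float' object has no attribute 'round'
```

```bash
sed -i "s/s\['finger_gap'\].round(4)/round(s['finger_gap'],4)/" look.py; python3 look.py e1 .589 -.093
```

```text
4.4 [ 0.4978 -0.0943  0.1741] [ 0.59  0.65 -2.81] 0.0214 fork [ 0.4938 -0.0943  0.1217] yaw -0.09
```

View pics/e1.png

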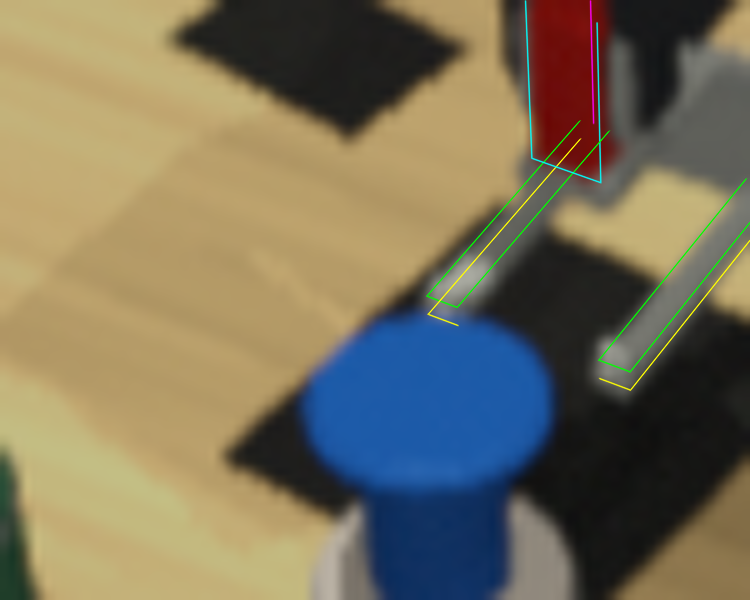

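View pics/e1r.png

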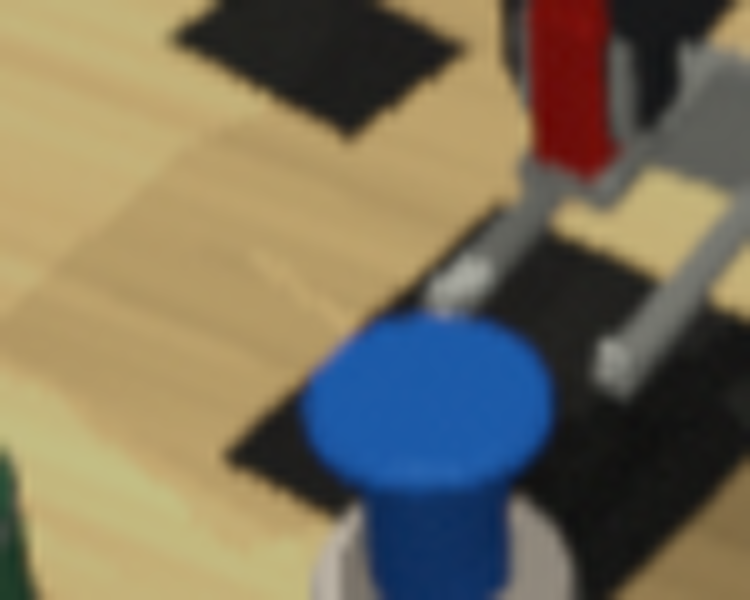

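The overlay matches the prongs at (460,285) and (615,365). I'll move in by half, check force, then finish.

arm_command(
  steps=[
    [[0.01,0.001,0],0,1],
    [[0.02,0.001,0],0,1],
    [[0.03,0.001,0],0,1],
    [[0.04,0.001,0],0,1],
    [[0.05,0.001,0],0,1],
    [[0.055,0.001,0],0,1],
    [[0.06,0.001,0],0,1],
    [[0.06,0.001,0],0,1],
  ],
)

```text
clock: 5.2
position: [0.5586, -0.0928, 0.1742]
eef_rot: [[0.0, -0.0, -1.0], [-0.0, -1.0, 0.0], [-1.0, 0.0, -0.0]]
force: [-0.0, 0.3, -2.0]
finger_gap: 0.0208
```

```bash
python3 look.py e2 .589 -.093
```

```text
5.25 [ 0.5582 -0.0927  0.1742] [ 0.4   0.23 -2.18] 0.021 fork [ 0.5542 -0.0927  0.1218] yaw -0.01
```

View pics/e2.png

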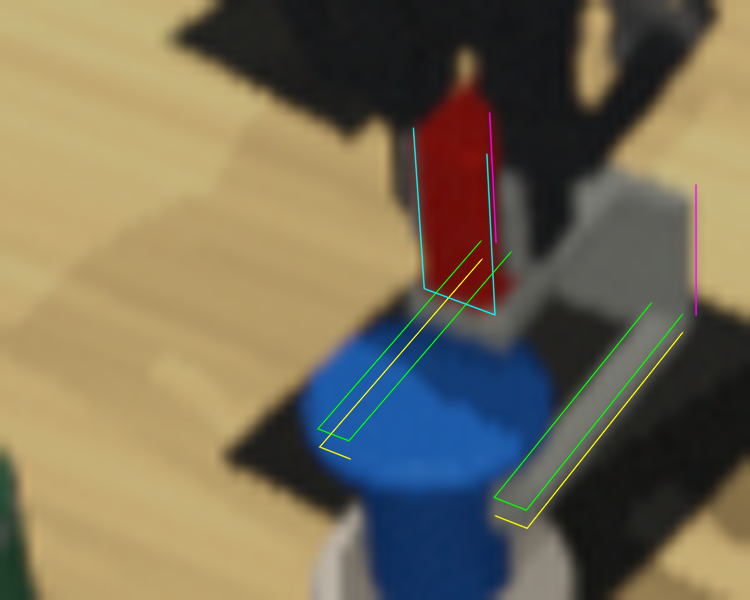

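arm_command(
  steps=[
    [[0.01,0,0],0,1],
    [[0.02,0,0],0,1],
    [[0.03,0,0],0,1],
    [[0.036,0,0],0,1],
    [[0.041,0,0],0,1],
    [[0.041,0,0],0,1],
    [[0.041,0,0],0,1],
  ],
)

```text
clock: 5.95
position: [0.5991, -0.0927, 0.1741]
eef_rot: [[-0.0, -0.0, -1.0], [0.0, -1.0, 0.0], [-1.0, -0.0, 0.0]]
force: [0.3, -0.5, -2.9]
finger_gap: 0.021
```

```bash
python3 look.py e3 .589 -.093
```

```text
6.0 [ 0.599  -0.0928  0.1742] [-0.4  -1.25 -1.51] 0.0211 fork [ 0.595  -0.0928  0.1218] yaw -0.01
```

View pics/e3.png

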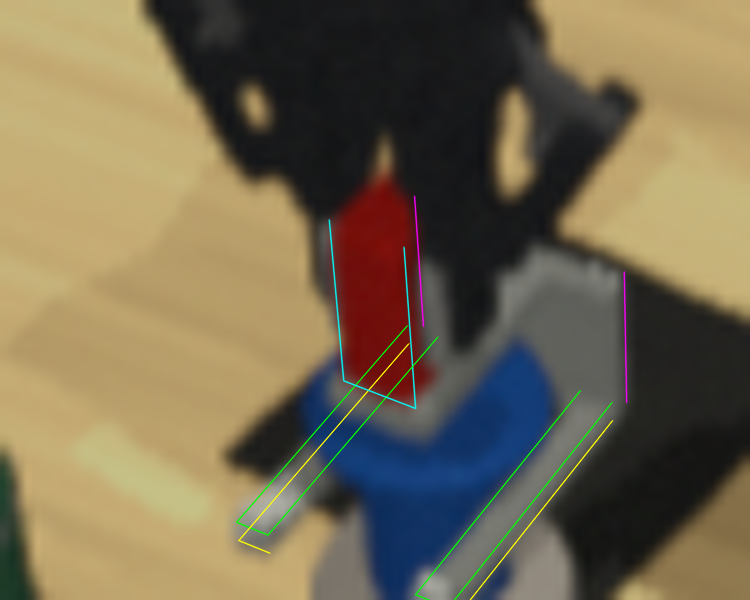

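The prongs are on both sides of the sleeve, with the lips beyond the disc at (275,505) and (430,580). Now I lift slowly, straight up.

arm_command(
  steps=[
    [[0,0,0.006],0,1],
    [[0,0,0.012],0,1],
    [[0,0,0.015],0,1],
    [[0,0,0.018],0,1],
    [[0,0,0.022],0,1],
    [[0,0,0.026],0,1],
    [[0,0,0.03],0,1],
    [[0,0,0.035],0,1],
  ],
  grip_force=110,
)

```text
clock: 6.8
position: [0.5994, -0.0928, 0.2101]
eef_rot: [[0.001, -0.0, -1.0], [-0.0, -1.0, 0.0], [-1.0, 0.0, -0.001]]
force: [0.2, -0.3, -2.9]
finger_gap: 0.0213
```

arm_command(
  steps=[
    [[0,0,0.008],0,1],
    [[0,0,0.018],0,1],
    [[0,0,0.028],0,1],
    [[0,0,0.04],0,1],
    [[0,0,0.05],0,1],
    [[0,0,0.06],0,1],
    [[0,0,0.065],0,1],
    [[0,0,0.065],0,1],
  ],
)

```text
clock: 7.6
position: [0.5995, -0.0928, 0.2751]
eef_rot: [[0.001, -0.0, -1.0], [-0.0, -1.0, 0.0], [-1.0, 0.0, -0.001]]
force: [-0.7, -0.1, -3.9]
finger_gap: 0.0205
```

```bash
python3 look.py e4 .589 -.093
```

```text
7.65 [ 0.5992 -0.0928  0.2744] [ 0.44  0.5  -2.75] 0.0206 fork [ 0.5952 -0.0928  0.222 ] yaw -0.01
```

View pics/e4.png

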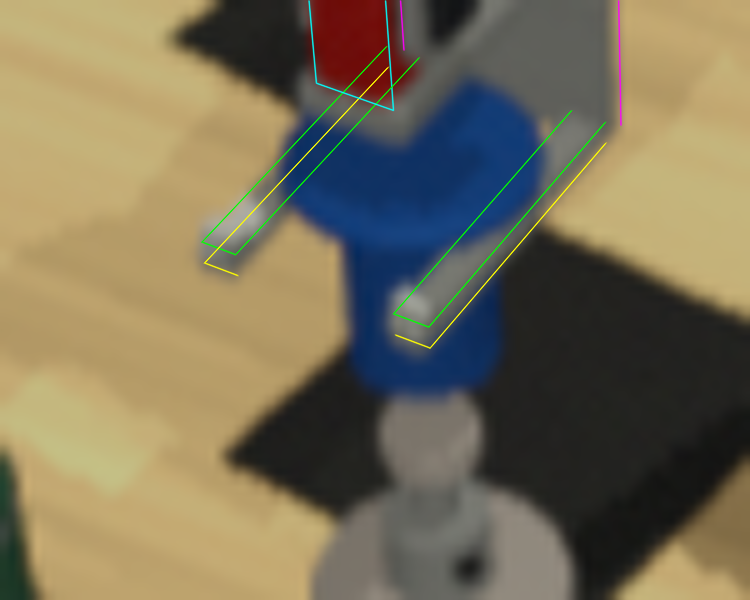

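The cap is off the pump and hangs on the prongs, and the white plunger shows at (430,430). I'll carry it to the far tray spot.

arm_command(
  steps=[
    [[0,0.005,0.015],0,1],
    [[0,0.018,0.03],-0.01,1],
    [[0,0.038,0.03],-0.02,1],
    [[0,0.063,0.03],-0.03,1],
    [[0,0.093,0.03],-0.04,1],
    [[0,0.123,0.03],-0.049,1],
    [[0,0.153,0.03],-0.049,1],
    [[0,0.183,0.03],-0.049,1],
  ],
)

```text
clock: 8.45
position: [0.5989, 0.0914, 0.3036]
eef_rot: [[-0.001, -0.049, -0.999], [-0.0, -0.999, 0.049], [-1.0, 0.0, 0.001]]
force: [-0.1, -0.4, -1.9]
finger_gap: 0.0207
```

arm_command(
  steps=[
    [[0,0.03,0],0,1],
    [[0.0,0.06,0],0,1],
    [[0,0.09,0],0,1],
    [[0.002,0.12,0],0,1],
    [[0.004,0.15,0],0,1],
    [[0.006,0.178,0],0,1],
    [[0.006,0.2,0],0,1],
    [[0.006,0.217,0],0,1],
  ],
)

```text
clock: 9.25
position: [0.6049, 0.3086, 0.3033]
eef_rot: [[-0.001, -0.048, -0.999], [-0.0, -0.999, 0.048], [-1.0, 0.001, 0.001]]
force: [1.0, -0.2, -3.4]
finger_gap: 0.0209
```

arm_command(
  steps=[
    [[0,0.013,0],0,1],
    [[0.0,0.023,0],0,1],
    [[0,0.023,0],0,1],
    [[0.0,0.023,-0.02],0,1],
    [[0.0,0.023,-0.04],0,1],
    [[0.0,0.023,-0.06],0,1],
    [[0.0,0.023,-0.07],0,1],
    [[0.0,0.023,-0.07],0,1],
  ],
)

```text
clock: 10.05
position: [0.6049, 0.3294, 0.233]
eef_rot: [[-0.002, -0.05, -0.999], [-0.001, -0.999, 0.05], [-1.0, 0.001, 0.002]]
force: [-0.2, -0.4, -3.5]
finger_gap: 0.0207
```

```bash
python3 look.py e5 .595 .3305; python3 - <<'E'
from h import *
p,d=capture("top"); cv2.imwrite("pics/top3.png",p[:,:,::-1])
E
```

```text
10.1 [0.6054 0.3298 0.2344] [ 0.09  0.41 -1.61] 0.0209 fork [0.6014 0.33   0.182 ] yaw -2.85
```

View pics/e5full.png

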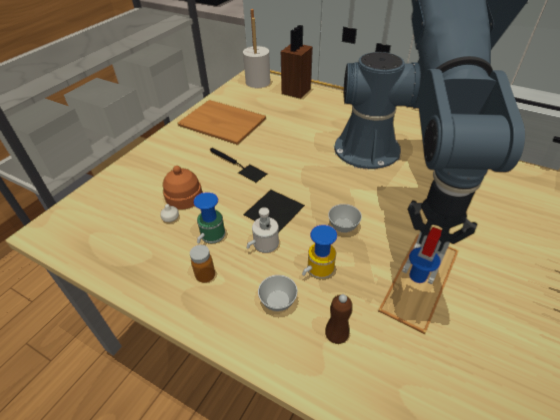

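View pics/top3.png

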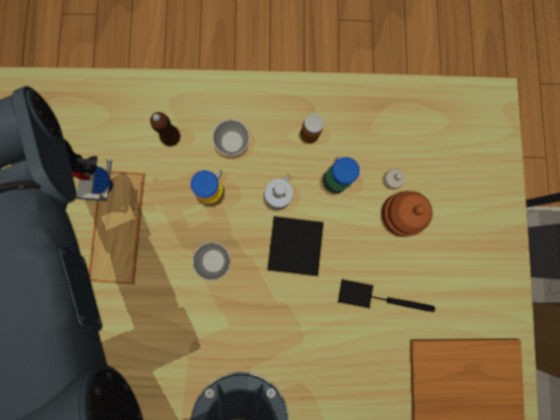

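The cap hangs upright over the tray's far end, at scene (424,265). Next I lower it to the floor, slowing at the end.

arm_command(
  steps=[
    [[0,0,-0.02],0,1],
    [[0,0,-0.045],0,1],
    [[0,0,-0.07],0,1],
    [[0,0,-0.09],0,1],
    [[0,0,-0.1],0,1],
    [[0,0,-0.105],0,1],
    [[0,0,-0.108],0,1],
    [[0,0,-0.111],0,1],
  ],
)

```text
clock: 10.95
position: [0.6058, 0.3305, 0.1244]
eef_rot: [[0.002, -0.049, -0.999], [0.001, -0.999, 0.049], [-1.0, -0.001, -0.002]]
force: [-0.3, 0.3, -2.5]
finger_gap: 0.0206
```

arm_command(
  steps=[
    [[0,0,-0.002],0,1],
    [[0,0,-0.004],0,1],
    [[0,0,-0.007],0,1],
    [[0,0,-0.01],0,1],
    [[0,0,-0.012],0,1],
    [[0,0,-0.012],0,1],
    [[0,0,-0.012],0,1],
  ],
)

```text
clock: 11.65
position: [0.6053, 0.3303, 0.1113]
eef_rot: [[0.0, -0.049, -0.999], [0.0, -0.999, 0.049], [-1.0, -0.0, -0.0]]
force: [0.0, 0.1, -1.8]
finger_gap: 0.0209
```

```bash
python3 look.py e6 .595 .3305
```

```text
11.7 [0.6053 0.3303 0.1114] [ 0.34 -0.61 -2.55] 0.021 fork [0.6013 0.3305 0.059 ] yaw -2.82
```

View pics/e6.png

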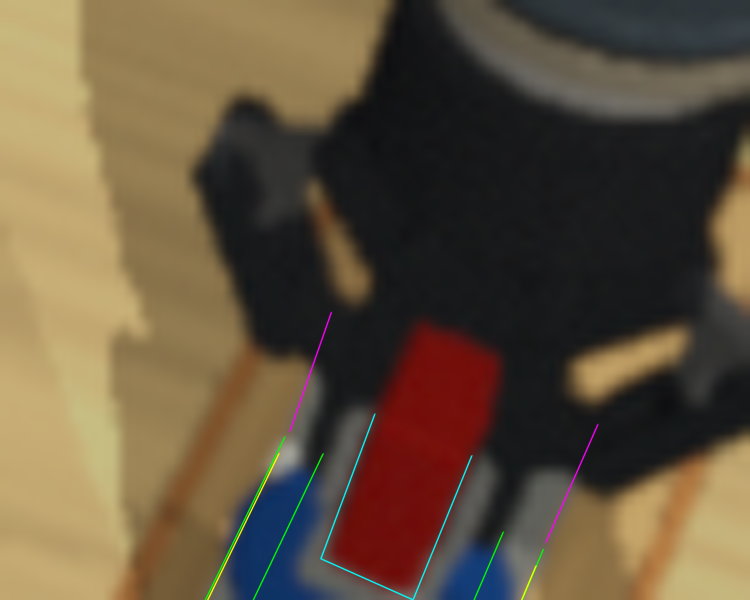

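```bash
python3 - <<'E'
import cv2
p=cv2.imread("pics/e6full.png"); cv2.imwrite("pics/e6c.png",cv2.resize(p[215:315,380:480],None,fx=6,fy=6,interpolation=cv2.INTER_CUBIC))
E
```

```text
(no output)
```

View pics/e6c.png

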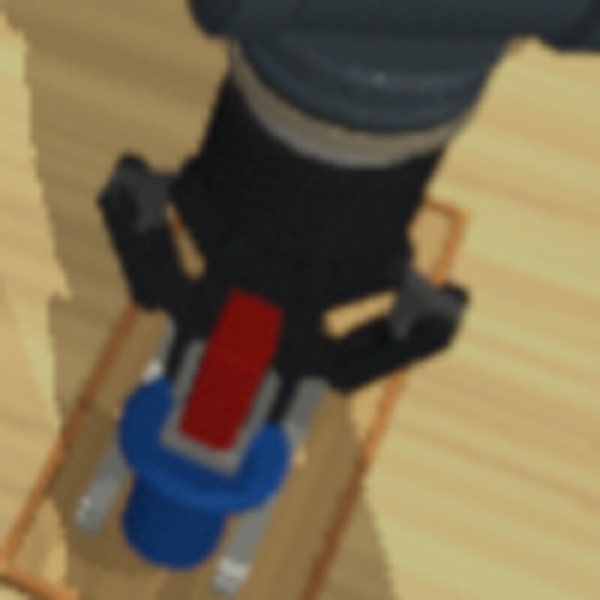

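The cap stands on the tray floor, with the prongs clear below the collar. I'll back out along the prongs.

arm_command(
  steps=[
    [[-0.008,0.0004,0],0,1],
    [[-0.02,0.001,0],0,1],
    [[-0.035,0.0017,0],0,1],
    [[-0.05,0.0025,0],0,1],
    [[-0.067,0.0033,0],0,1],
    [[-0.085,0.0042,0],0,1],
    [[-0.1,0.005,0],0,1],
    [[-0.11,0.0055,0],0,1],
  ],
)

```text
clock: 12.5
position: [0.4939, 0.3358, 0.1115]
eef_rot: [[-0.0, -0.049, -0.999], [0.0, -0.999, 0.049], [-1.0, 0.0, 0.0]]
force: [0.9, 0.0, -2.4]
finger_gap: 0.0207
```

```bash
python3 look.py e7 .595 .3305;  python3 - <<'E'
from capfit import *
p=cv2.imread("pics/e7full.png"); cv2.imwrite("pics/e7c.png",cv2.resize(p[200:315,360:480],None,fx=5,fy=5,interpolation=cv2.INTER_CUBIC))
print(fit("scene",p[:,:,::-1],.595,.3305,.068))
E
```

```text
12.55 [0.4929 0.3359 0.1114] [ 0.07  1.03 -1.69] 0.0209 fork [0.4889 0.3361 0.059 ] yaw -2.77
(array([0.5951, 0.3301]), np.int32(627), 756.890625)
```

View pics/e7c.png

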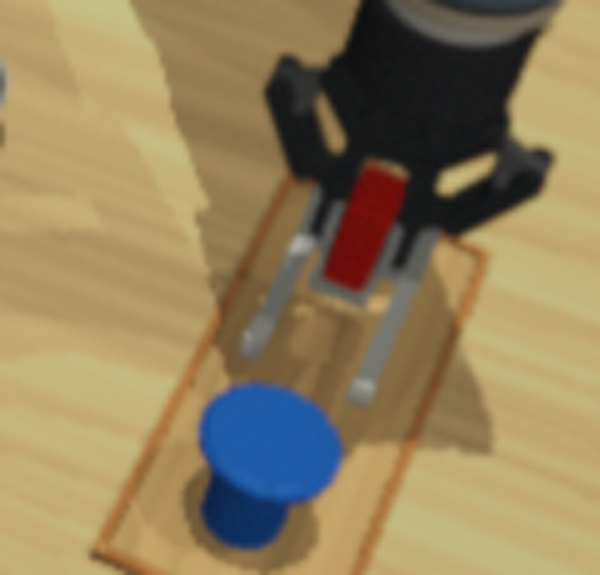

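The cap stands upright at (0.595, 0.330). Next is yellow: I stage in front of its cap.

arm_command(
  steps=[
    [[0,0,0.035],0,1],
    [[0.0,-0.02,0.062],0.01,1],
    [[0.0,-0.055,0.062],0.02,1],
    [[0,-0.095,0.062],0.03,1],
    [[0,-0.135,0.062],0.049,1],
    [[0.004,-0.175,0.062],0.049,1],
    [[0.008,-0.215,0.062],0.049,1],
    [[0.008,-0.2485,0.062],0.049,1],
  ],
)

```text
clock: 13.35
position: [0.5037, 0.0852, 0.1736]
eef_rot: [[0.001, -0.001, -1.0], [-0.0, -1.0, 0.001], [-1.0, 0.0, -0.001]]
force: [0.7, -0.0, -2.4]
finger_gap: 0.0209
```

arm_command(
  steps=[
    [[0,0,0],0,1],
    [[0,0,0],0,1],
  ],
)

```text
clock: 13.55
position: [0.5035, 0.0868, 0.1735]
eef_rot: [[0.001, -0.002, -1.0], [0.0, -1.0, 0.002], [-1.0, -0.0, -0.001]]
force: [-1.0, 0.6, -2.4]
finger_gap: 0.0207
```

```bash
python3 look.py f1 .5975 .087
```

```text
13.6 [0.5035 0.0875 0.1735] [ 0.01  0.72 -2.27] 0.0207 fork [0.4995 0.0875 0.1211] yaw -0.04
```

View pics/f1.png

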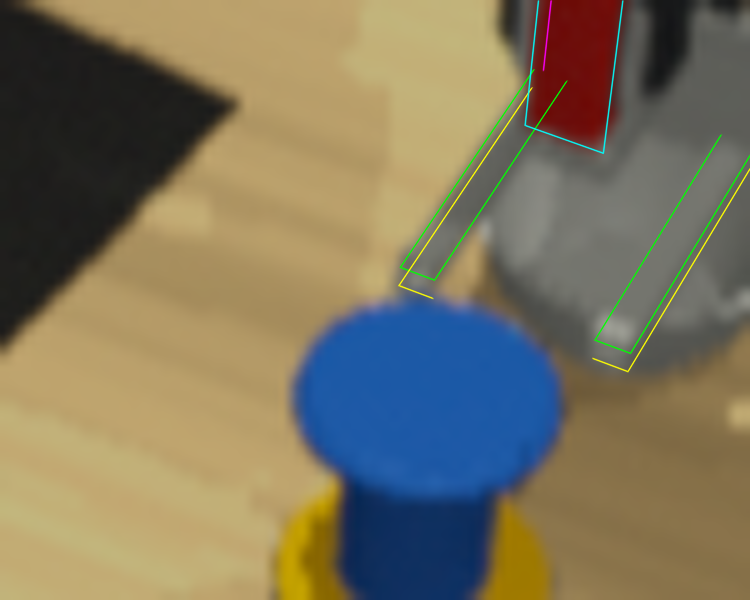

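The prongs match the model and y is aligned. I'll advance.

arm_command(
  steps=[
    [[0.012,0,0],0,1],
    [[0.025,0,0],0,1],
    [[0.04,0,0],0,1],
    [[0.055,0,0],0,1],
    [[0.07,0,0],0,1],
    [[0.085,0,0],0,1],
    [[0.097,0,0],0,1],
    [[0.103,0,0],0,1],
  ],
)

```text
clock: 14.4
position: [0.6068, 0.0884, 0.173]
eef_rot: [[-0.0, 0.001, -1.0], [-0.0, -1.0, -0.001], [-1.0, 0.0, 0.0]]
force: [-0.1, -0.7, -2.2]
finger_gap: 0.0204
```

```bash
python3 look.py f2 .5975 .087
```

```text
14.45 [0.6072 0.0882 0.173 ] [-0.93 -0.56 -1.69] 0.0209 fork [0.6032 0.0882 0.1206] yaw 0.05
```

View pics/f2.png

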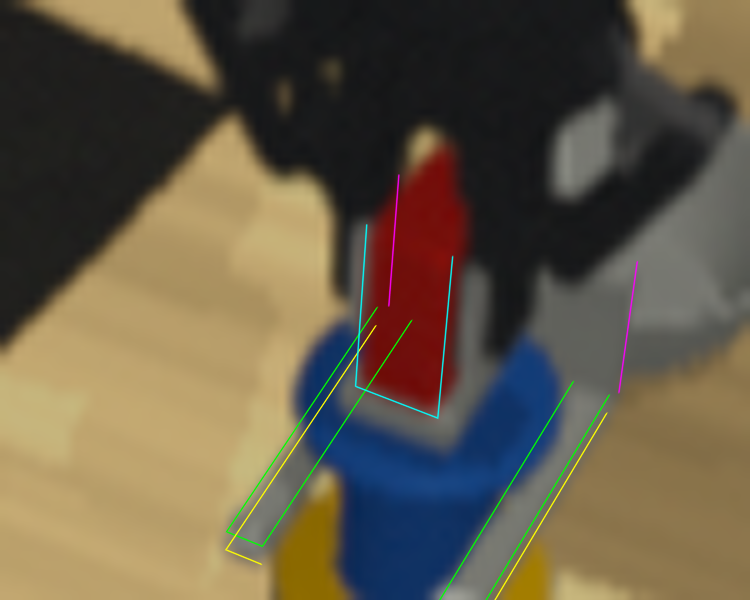

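Hooked without force. Lifting.

arm_command(
  steps=[
    [[0,0,0.006],0,1],
    [[0,0,0.012],0,1],
    [[0,0,0.015],0,1],
    [[0,0,0.018],0,1],
    [[0,0,0.022],0,1],
    [[0,0,0.026],0,1],
    [[0,0,0.03],0,1],
    [[0,0,0.035],0,1],
  ],
)

```text
clock: 15.25
position: [0.6064, 0.0871, 0.2091]
eef_rot: [[0.001, -0.0, -1.0], [-0.0, -1.0, 0.0], [-1.0, 0.0, -0.001]]
force: [-0.1, 1.0, -2.6]
finger_gap: 0.0206
```

arm_command(
  steps=[
    [[0,0,0.008],0,1],
    [[0,0,0.018],0,1],
    [[0,0,0.028],0,1],
    [[0,0,0.04],0,1],
    [[0,0,0.05],0,1],
    [[0,0,0.06],0,1],
    [[0,0,0.067],0,1],
    [[0,0,0.067],0,1],
  ],
)

```text
clock: 16.05
position: [0.6066, 0.0873, 0.2764]
eef_rot: [[0.002, -0.0, -1.0], [0.0, -1.0, 0.0], [-1.0, -0.0, -0.002]]
force: [0.3, 0.4, -2.9]
finger_gap: 0.0209
```

```bash
python3 look.py f3 .5975 .087
```

```text
16.1 [0.6063 0.0872 0.2756] [-0.52  0.38 -3.7 ] 0.0205 fork [0.6023 0.0872 0.2232] yaw -0.01
```

View pics/f3.png

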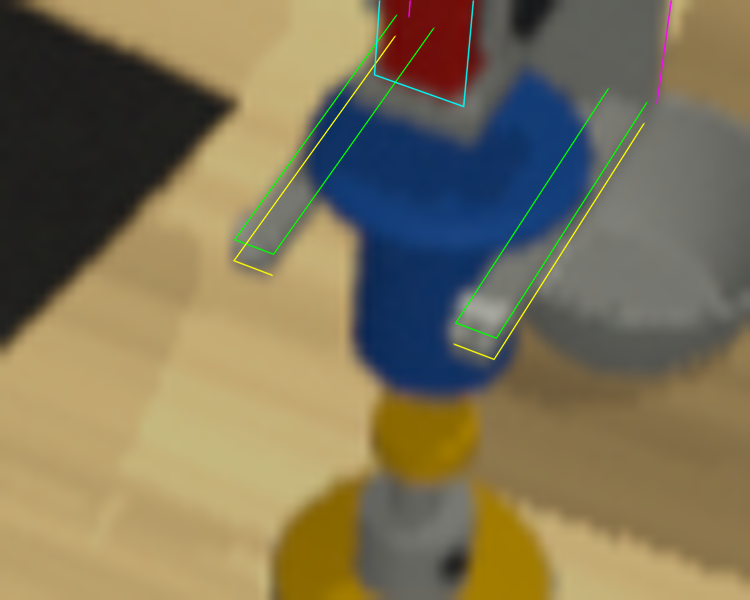

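The yellow cap is off too. I'll carry it to the tray's middle spot, 95 mm short of the first cap.

arm_command(
  steps=[
    [[-0.003,0.005,0],0,1],
    [[-0.01,0.02,0],-0.01,1],
    [[-0.02,0.042,0],-0.02,1],
    [[-0.033,0.07,0],-0.03,1],
    [[-0.047,0.1,0],-0.04,1],
    [[-0.06,0.13,0],-0.049,1],
    [[-0.073,0.16,0],-0.049,1],
    [[-0.083,0.19,0],-0.049,1],
  ],
)

```text
clock: 16.9
position: [0.5219, 0.2786, 0.2748]
eef_rot: [[-0.001, -0.049, -0.999], [-0.0, -0.999, 0.049], [-1.0, 0.0, 0.001]]
force: [-0.0, 0.5, -2.9]
finger_gap: 0.0208
```

arm_command(
  steps=[
    [[-0.008,0.025,0],0,1],
    [[-0.013,0.045,0],0,1],
    [[-0.0145,0.058,0],0,1],
    [[-0.0145,0.058,-0.01],0,1],
    [[-0.0145,0.058,-0.03],0,1],
    [[-0.0145,0.058,-0.055],0,1],
    [[-0.0145,0.058,-0.08],0,1],
    [[-0.0145,0.058,-0.1],0,1],
  ],
)

```text
clock: 17.7
position: [0.5084, 0.3338, 0.1729]
eef_rot: [[-0.002, -0.05, -0.999], [-0.001, -0.999, 0.05], [-1.0, 0.001, 0.002]]
force: [-0.3, -0.1, -3.5]
finger_gap: 0.0206
```

```bash
python3 look.py f4 .5 .335; python3 - <<'E'
import cv2
p=cv2.imread("pics/f4full.png"); cv2.imwrite("pics/f4c.png",cv2.resize(p[200:320,360:480],None,fx=5,fy=5,interpolation=cv2.INTER_CUBIC))
E
```

```text
17.75 [0.5073 0.3331 0.1698] [-2.3  -1.18 -8.3 ] 0.0206 fork [0.5033 0.3333 0.1174] yaw -2.87
```

View pics/f4c.png

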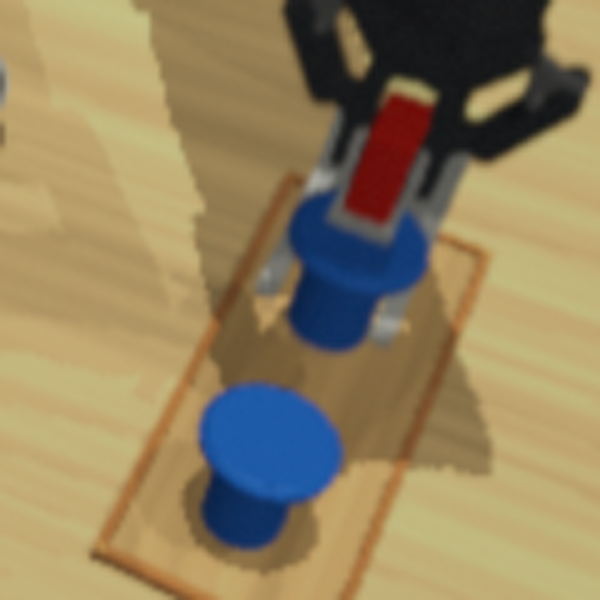

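arm_command(
  steps=[
    [[0,0,-0.012],0,1],
    [[0,0,-0.026],0,1],
    [[0,0,-0.038],0,1],
    [[0,0,-0.046],0,1],
    [[0,0,-0.05],0,1],
    [[0,0,-0.053],0,1],
    [[0,0,-0.053],0,1],
  ],
)

```text
clock: 18.45
position: [0.5088, 0.3353, 0.1222]
eef_rot: [[0.0, -0.049, -0.999], [0.0, -0.999, 0.049], [-1.0, -0.0, -0.0]]
force: [-0.2, 0.5, -2.9]
finger_gap: 0.0207
```

Target TCP z is about 0.112.

arm_command(
  steps=[
    [[0,0,-0.002],0,1],
    [[0,0,-0.005],0,1],
    [[0,0,-0.008],0,1],
    [[0,0,-0.0105],0,1],
    [[0,0,-0.0105],0,1],
    [[0,0,-0.0105],0,1],
  ],
)

```text
clock: 19.05
position: [0.5087, 0.3353, 0.1118]
eef_rot: [[-0.0, -0.049, -0.999], [0.0, -0.999, 0.049], [-1.0, -0.0, 0.0]]
force: [0.0, 0.1, -2.9]
finger_gap: 0.0207
```

```bash
python3 look.py f5 .5 .335; python3 - <<'E'
import cv2
p=cv2.imread("pics/f5full.png"); cv2.imwrite("pics/f5c.png",cv2.resize(p[200:320,360:480],None,fx=5,fy=5,interpolation=cv2.INTER_CUBIC))
E
```

```text
19.1 [0.5088 0.3352 0.1118] [ 0.74  0.41 -1.84] 0.0209 fork [0.5048 0.3354 0.0594] yaw -2.82
```

View pics/f5c.png

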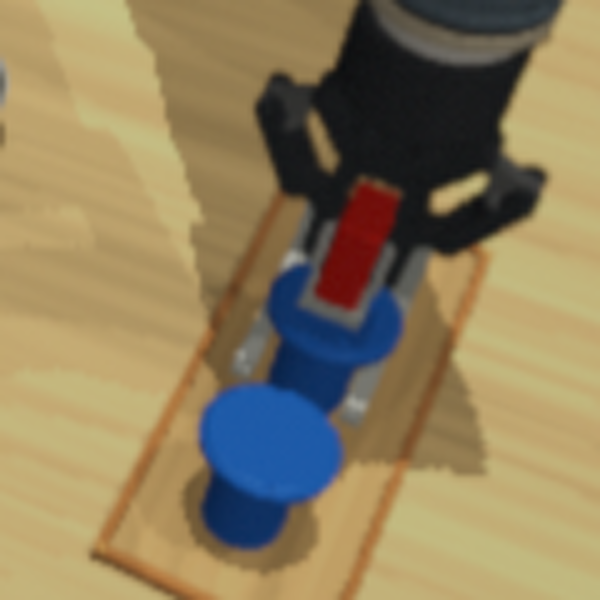

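The second cap is on the floor. I'll back out the same way.

arm_command(
  steps=[
    [[-0.008,0.0004,0],0,1],
    [[-0.02,0.001,0],0,1],
    [[-0.035,0.0017,0],0,1],
    [[-0.05,0.0025,0],0,1],
    [[-0.067,0.0033,0],0,1],
    [[-0.085,0.0042,0],0,1],
    [[-0.1,0.005,0],0,1],
    [[-0.11,0.0055,0],0,1],
  ],
)

```text
clock: 19.9
position: [0.3972, 0.3407, 0.1119]
eef_rot: [[-0.0, -0.049, -0.999], [-0.0, -0.999, 0.049], [-1.0, 0.0, 0.0]]
force: [-0.3, -0.3, -2.3]
finger_gap: 0.0208
```

arm_command(
  steps=[
    [[0,0,0.01],0,1],
    [[0,-0.01,0.035],0.01,1],
    [[0,-0.035,0.062],0.02,1],
    [[0.01,-0.07,0.062],0.03,1],
    [[0.02,-0.11,0.062],0.04,1],
    [[0.03,-0.15,0.062],0.049,1],
    [[0.04,-0.19,0.062],0.049,1],
    [[0.05,-0.23,0.062],0.049,1],
  ],
)

```text
clock: 20.7
position: [0.4497, 0.1089, 0.1748]
eef_rot: [[0.002, -0.0, -1.0], [0.0, -1.0, 0.0], [-1.0, -0.0, -0.002]]
force: [0.9, -0.3, -2.3]
finger_gap: 0.0205
```

```bash
python3 look.py f6 .5 .335; python3 - <<'E'
from capfit import *
p=cv2.imread("pics/f6full.png"); cv2.imwrite("pics/f6c.png",cv2.resize(p[200:320,360:480],None,fx=5,fy=5,interpolation=cv2.INTER_CUBIC))
E
```

```text
20.75 [0.4509 0.1047 0.1748] [ 2.27 -2.28 -1.61] 0.0203 fork [0.4469 0.1047 0.1224] yaw -0.11
```

View pics/f6full.png

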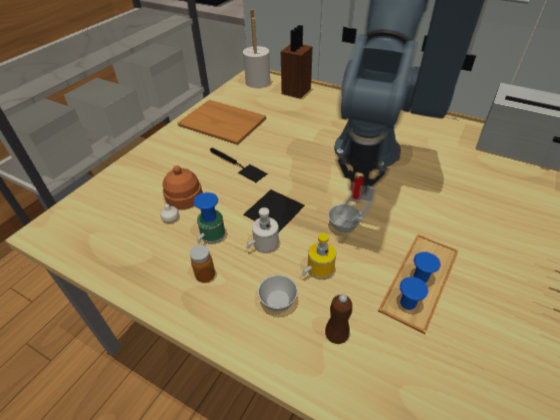

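Both caps stand on the tray, at (426,265) and (412,290). Next is green.

arm_command(
  steps=[
    [[0,-0.03,0],0,1],
    [[0,-0.07,0],0,1],
    [[0,-0.11,0],0,1],
    [[0,-0.15,0],0,1],
    [[0.01,-0.19,0],0,1],
    [[0.02,-0.23,0],0,1],
    [[0.03,-0.27,0],0,1],
    [[0.05,-0.3,0],0,1],
  ],
)

```text
clock: 21.55
position: [0.4988, -0.1921, 0.1747]
eef_rot: [[0.001, -0.002, -1.0], [-0.001, -1.0, 0.002], [-1.0, 0.001, -0.001]]
force: [0.7, 0.7, -2.6]
finger_gap: 0.0213
```

arm_command(
  steps=[
    [[0.01,-0.02,0],0,1],
    [[0.02,-0.04,0],0,1],
    [[0.03,-0.056,0],0,1],
    [[0.037,-0.06,0],0,1],
    [[0.037,-0.06,0],0,1],
    [[0.037,-0.06,0],0,1],
  ],
)

```text
clock: 22.15
position: [0.5355, -0.2486, 0.1739]
eef_rot: [[-0.0, 0.0, -1.0], [0.0, -1.0, -0.0], [-1.0, -0.0, 0.0]]
force: [-0.3, 0.4, -1.8]
finger_gap: 0.0209
```

```bash
python3 look.py g1 .635 -.2503; python3 - <<'E'
from capfit import *
p=cv2.imread("pics/g1full.png")[:,:,::-1]
print(fit("scene",p,.635,-.25))
E
```

```text
22.2 [ 0.5354 -0.2485  0.1739] [-0.61 -0.5  -2.54] 0.021 fork [ 0.5314 -0.2485  0.1215] yaw 0.02
(array([ 0.6378, -0.2502]), np.int32(474), 561.828125)
```

View pics/g1.png

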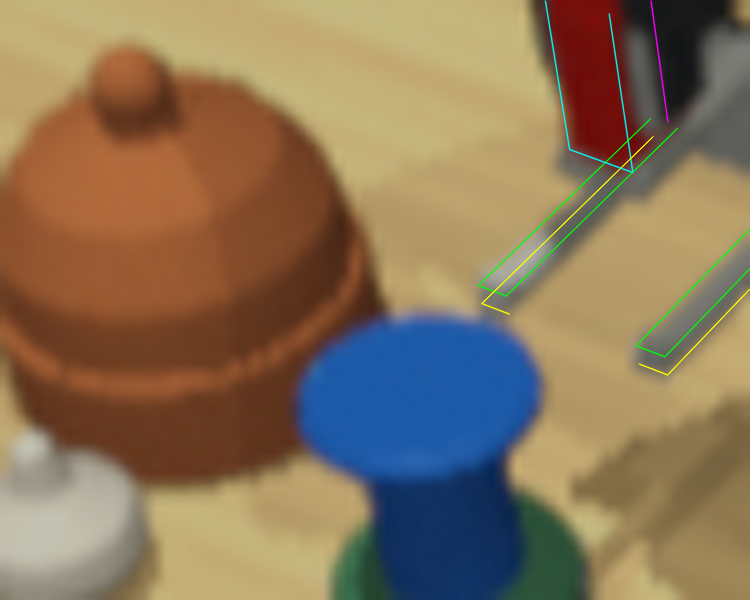

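```bash
python3 - <<'E'
from capfit import *
for n,f in (("scene","g1full"),("top","top0")):
    p=cv2.imread(f"pics/{f}.png"); out=[]
    for (X,Y) in ((.635,-.2503),):
        q0=w2px(n,[[X,Y,.12]])[0].astype(int); x0,y0=q0-30
        im=cv2.resize(p[y0:y0+60,x0:x0+60],None,fx=10,fy=10,interpolation=cv2.INTER_CUBIC)
        for r,z,c in((.034,.145,(0,255,0)),(.034,.137,(0,255,255)),(.0205,.076,(255,0,255)),(.037,.075,(255,255,0)),(.037,0.0,(255,255,255))):
            q=((w2px(n,ring(X,Y,r,z))+.5-[x0,y0])*10-.5).astype(int)
            cv2.polylines(im,[q.reshape(-1,1,2)],True,c,1)
        out.append(im)
    cv2.imwrite(f"pics/g_{n}.png",np.hstack(out))
E
```

```text
(no output)
```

View pics/g_scene.png

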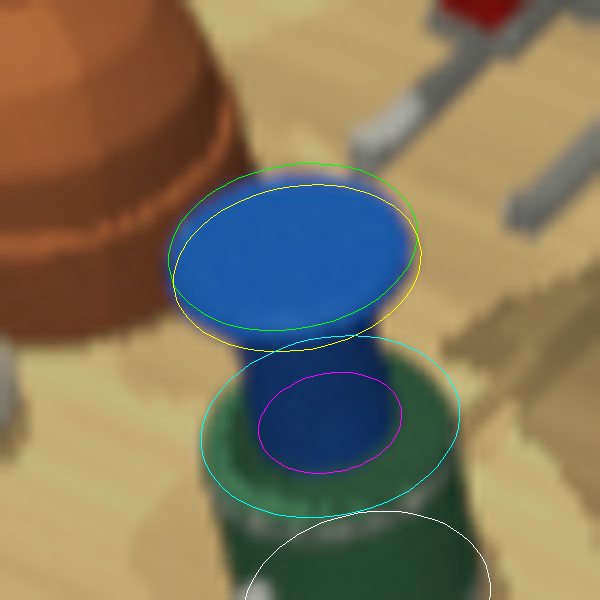

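View pics/g_top.png

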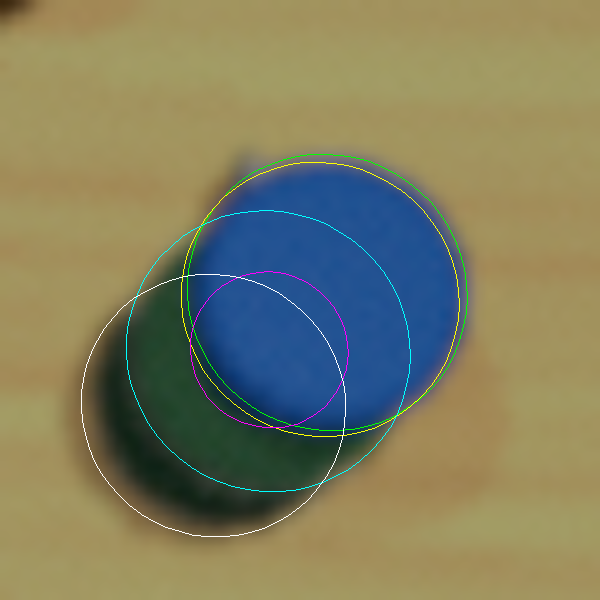

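Allowing for edge shrink, both cameras put the green cap at about (0.6355, -0.2508). I'll correct y by -2 mm and move in.

arm_command(
  steps=[
    [[0,-0.002,0],0,1],
    [[0.012,-0.0022,0],0,1],
    [[0.025,-0.0022,0],0,1],
    [[0.04,-0.0022,0],0,1],
    [[0.053,-0.0022,0],0,1],
    [[0.065,-0.0022,0],0,1],
    [[0.072,-0.0022,0],0,1],
    [[0.075,-0.0022,0],0,1],
  ],
)

```text
clock: 23.0
position: [0.611, -0.2512, 0.1737]
eef_rot: [[-0.0, 0.0, -1.0], [0.0, -1.0, -0.0], [-1.0, -0.0, 0.0]]
force: [-0.7, -0.2, -3.4]
finger_gap: 0.021
```

```bash
python3 look.py g2 .635 -.2503
```

```text
23.05 [ 0.611  -0.2513  0.1737] [-0.2   0.5  -2.14] 0.0208 fork [ 0.607  -0.2513  0.1213] yaw 0.01
```

View pics/g2.png

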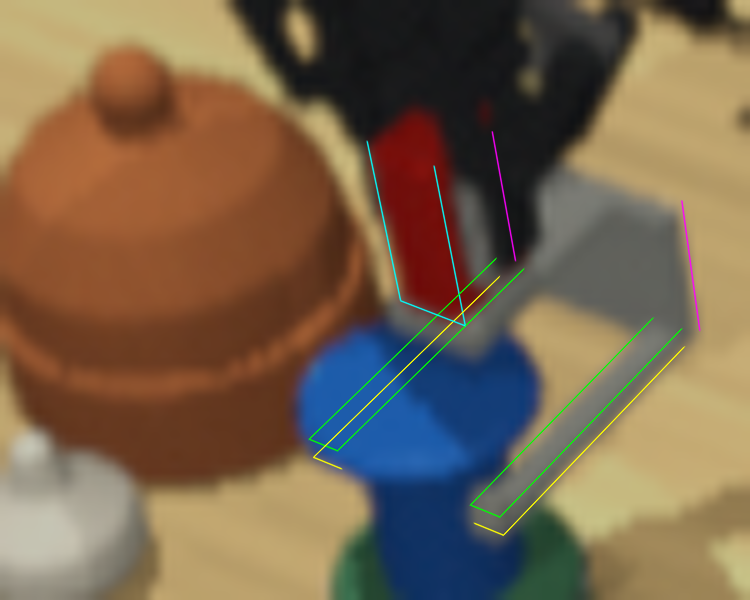

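The tips are already past the front of the sleeve with no contact force. I'll finish the approach.

arm_command(
  steps=[
    [[0.01,0,0],0,1],
    [[0.02,0,0],0,1],
    [[0.03,0,0],0,1],
    [[0.034,0,0],0,1],
    [[0.034,0,0],0,1],
    [[0.034,0,0],0,1],
  ],
)

```text
clock: 23.65
position: [0.6445, -0.2515, 0.1736]
eef_rot: [[-0.0, -0.0, -1.0], [0.0, -1.0, 0.0], [-1.0, -0.0, 0.0]]
force: [0.6, 0.4, -3.0]
finger_gap: 0.0211
```

```bash
python3 look.py g3 .635 -.2503
```

```text
23.7 [ 0.6445 -0.2515  0.1737] [-1.42 -0.15 -1.96] 0.021 fork [ 0.6405 -0.2515  0.1213] yaw -0.02
```

View pics/g3.png

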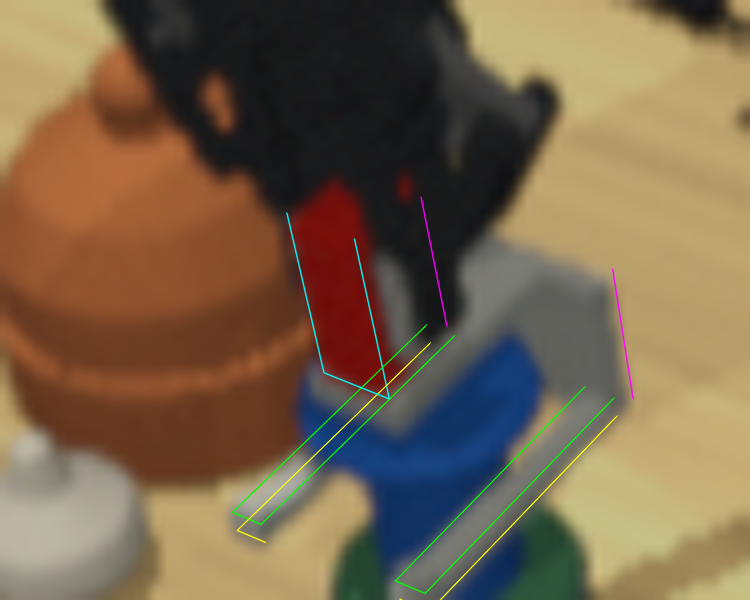

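arm_command(
  steps=[
    [[0,0,0.006],0,1],
    [[0,0,0.012],0,1],
    [[0,0,0.015],0,1],
    [[0,0,0.018],0,1],
    [[0,0,0.022],0,1],
    [[0,0,0.026],0,1],
    [[0,0,0.03],0,1],
    [[0,0,0.035],0,1],
  ],
)

```text
clock: 24.5
position: [0.645, -0.2515, 0.2098]
eef_rot: [[0.001, -0.0, -1.0], [-0.0, -1.0, 0.0], [-1.0, 0.0, -0.001]]
force: [0.3, 0.6, -3.1]
finger_gap: 0.021
```

arm_command(
  steps=[
    [[0,0,0.008],0,1],
    [[0,0,0.018],0,1],
    [[0,0,0.028],0,1],
    [[0,0,0.04],0,1],
    [[0,0,0.05],0,1],
    [[0,0,0.06],0,1],
    [[0,0,0.07],0,1],
    [[0,0,0.07],0,1],
  ],
)

```text
clock: 25.3
position: [0.6452, -0.2517, 0.2807]
eef_rot: [[0.002, -0.0, -1.0], [-0.001, -1.0, 0.0], [-1.0, 0.001, -0.002]]
force: [-0.8, 0.4, -2.9]
finger_gap: 0.0213
```

```bash
python3 look.py g4 .635 -.2503
```

```text
25.35 [ 0.6449 -0.2515  0.2795] [-0.87  0.33 -4.2 ] 0.0208 fork [ 0.6409 -0.2515  0.2271] yaw -0.01
```

View pics/g4.png

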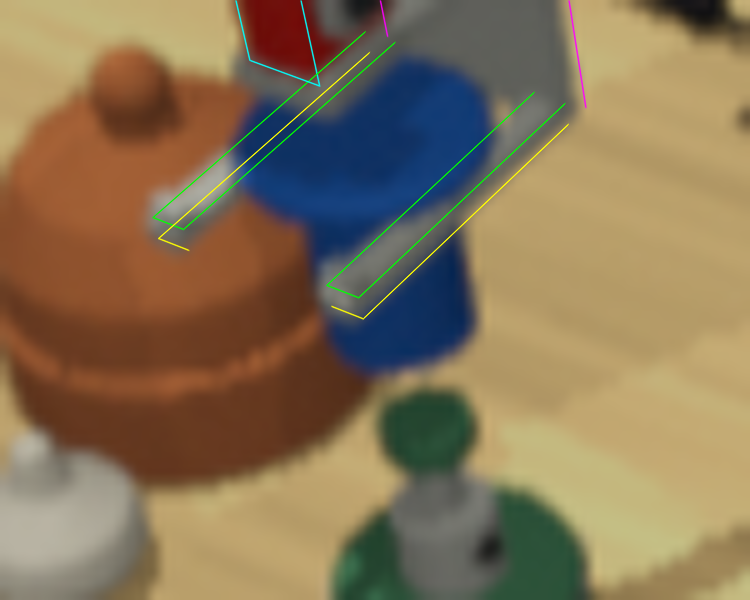

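The green cap is off and the plunger shows at (430,430). I'll carry it to the near tray spot.

arm_command(
  steps=[
    [[-0.002,0.006,0],0,1],
    [[-0.009,0.022,0],0,1],
    [[-0.018,0.045,0],0,1],
    [[-0.029,0.073,0],0,1],
    [[-0.04,0.101,0],0,1],
    [[-0.051,0.13,0],0,1],
    [[-0.062,0.159,0],0,1],
    [[-0.073,0.188,0],0,1],
  ],
)

```text
clock: 26.15
position: [0.5707, -0.062, 0.2782]
eef_rot: [[-0.001, -0.0, -1.0], [0.0, -1.0, 0.0], [-1.0, -0.0, 0.001]]
force: [0.3, 0.1, -3.6]
finger_gap: 0.0212
```

arm_command(
  steps=[
    [[-0.012,0.03,0],-0.006,1],
    [[-0.024,0.06,0],-0.012,1],
    [[-0.036,0.09,0],-0.018,1],
    [[-0.048,0.12,0],-0.024,1],
    [[-0.06,0.15,0],-0.03,1],
    [[-0.072,0.18,0],-0.036,1],
    [[-0.083,0.21,0],-0.042,1],
    [[-0.094,0.24,0],-0.049,1],
  ],
)

```text
clock: 26.95
position: [0.4765, 0.1778, 0.2784]
eef_rot: [[-0.001, -0.049, -0.999], [-0.0, -0.999, 0.049], [-1.0, 0.0, 0.001]]
force: [0.1, -0.2, -3.0]
finger_gap: 0.0205
```

arm_command(
  steps=[
    [[-0.011,0.03,0],0,1],
    [[-0.022,0.06,0],0,1],
    [[-0.033,0.09,0],0,1],
    [[-0.044,0.117,0],0,1],
    [[-0.053,0.14,0],0,1],
    [[-0.06,0.154,0],0,1],
    [[-0.062,0.162,0],0,1],
    [[-0.062,0.162,0],0,1],
  ],
)

```text
clock: 27.75
position: [0.4155, 0.3388, 0.2786]
eef_rot: [[-0.0, -0.048, -0.999], [-0.0, -0.999, 0.048], [-1.0, 0.0, 0.0]]
force: [0.3, -0.1, -1.7]
finger_gap: 0.021
```

```bash
python3 look.py h1 .406 .339; python3 - <<'E'
import cv2
p=cv2.imread("pics/h1full.png"); cv2.imwrite("pics/h1c.png",cv2.resize(p[180:320,360:480],None,fx=4,fy=4,interpolation=cv2.INTER_CUBIC))
E
```

```text
27.8 [0.4158 0.3382 0.2786] [-0.84 -0.43 -3.94] 0.0207 fork [0.4118 0.3384 0.2262] yaw -2.8
```

View pics/h1c.png

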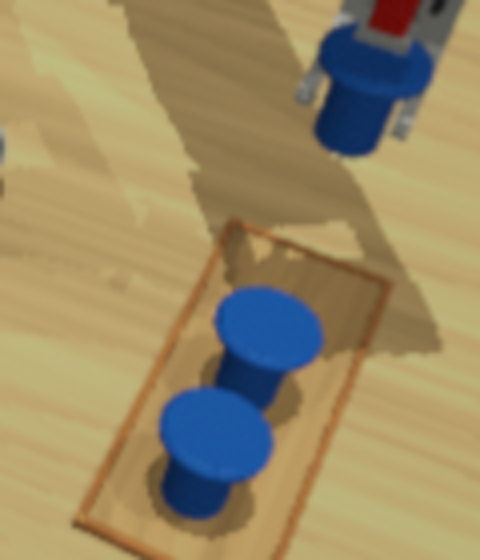

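The cap hangs upright and the other two stand well. Lowering.

arm_command(
  steps=[
    [[0,0,-0.015],0,1],
    [[0,0,-0.04],0,1],
    [[0,0,-0.07],0,1],
    [[0,0,-0.1],0,1],
    [[0,0,-0.125],0,1],
    [[0,0,-0.14],0,1],
    [[0,0,-0.148],0,1],
    [[0,0,-0.15],0,1],
  ],
)

```text
clock: 28.6
position: [0.416, 0.3378, 0.1283]
eef_rot: [[-0.001, -0.05, -0.999], [-0.001, -0.999, 0.05], [-1.0, 0.001, 0.001]]
force: [0.9, -0.1, -3.2]
finger_gap: 0.0211
```

arm_command(
  steps=[
    [[0,0,-0.003],0,1],
    [[0,0,-0.006],0,1],
    [[0,0,-0.009],0,1],
    [[0,0,-0.012],0,1],
    [[0,0,-0.015],0,1],
    [[0,0,-0.017],0,1],
    [[0,0,-0.017],0,1],
    [[0,0,-0.017],0,1],
  ],
)

```text
clock: 29.4
position: [0.4158, 0.3386, 0.1118]
eef_rot: [[0.0, -0.049, -0.999], [0.0, -0.999, 0.049], [-1.0, -0.0, -0.0]]
force: [0.3, -0.4, -2.4]
finger_gap: 0.0206
```

```bash
python3 look.py h2 .406 .339; python3 - <<'E'
import cv2
p=cv2.imread("pics/h2full.png"); cv2.imwrite("pics/h2c.png",cv2.resize(p[180:320,360:480],None,fx=4,fy=4,interpolation=cv2.INTER_CUBIC))
E
```

```text
29.45 [0.4158 0.3386 0.1119] [ 0.19 -0.66 -2.74] 0.0209 fork [0.4118 0.3388 0.0595] yaw -2.82
```

View pics/h2c.png

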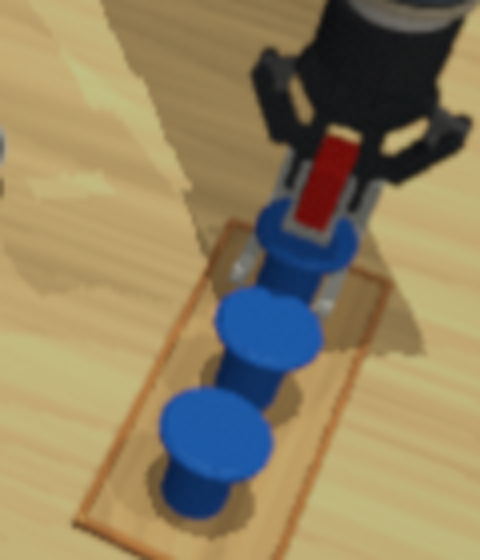

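Cap three is standing. I'll back out.

arm_command(
  steps=[
    [[-0.008,0.0004,0],0,1],
    [[-0.02,0.001,0],0,1],
    [[-0.035,0.0017,0],0,1],
    [[-0.05,0.0025,0],0,1],
    [[-0.067,0.0033,0],0,1],
    [[-0.085,0.0042,0],0,1],
    [[-0.095,0.0047,0],0,1],
    [[-0.1,0.005,0],0,1],
  ],
)

```text
clock: 30.25
position: [0.3145, 0.3436, 0.1119]
eef_rot: [[0.0, -0.048, -0.999], [0.0, -0.999, 0.048], [-1.0, -0.0, -0.0]]
force: [-0.7, 1.2, -3.1]
finger_gap: 0.0208
```

arm_command(
  steps=[
    [[0,0,0.02],0,1],
    [[0,-0.01,0.05],0,1],
    [[0.005,-0.04,0.08],0,1],
    [[0.02,-0.08,0.08],-0.02,1],
    [[0.04,-0.12,0.08],-0.056,1],
    [[0.06,-0.16,0.08],-0.056,1],
    [[0.08,-0.2,0.08],-0.056,1],
    [[0.1,-0.24,0.08],-0.056,1],
  ],
)

```text
clock: 31.05
position: [0.4165, 0.1018, 0.1921]
eef_rot: [[0.001, -0.105, -0.994], [0.0, -0.994, 0.105], [-1.0, -0.0, -0.001]]
force: [-0.2, 1.3, -2.6]
finger_gap: 0.0213
```

arm_command(
  steps=[
    [[0.01,-0.04,0],0,1],
    [[0.02,-0.08,0],0,1],
    [[0.03,-0.12,0],0,1],
    [[0.04,-0.16,0],0,1],
    [[0.047,-0.2,0],0,1],
    [[0.048,-0.23,0],0,1],
    [[0.048,-0.246,0],0,1],
    [[0.048,-0.246,0],0,1],
  ],
)

```text
clock: 31.85
position: [0.4638, -0.1443, 0.1918]
eef_rot: [[0.0, -0.108, -0.994], [-0.0, -0.994, 0.108], [-1.0, 0.0, -0.0]]
force: [0.0, 0.2, -2.5]
finger_gap: 0.0205
```

```bash
python3 look.py i1 .455 -.143; python3 - <<'E'
from capfit import *
p=cv2.imread("pics/i1full.png"); cv2.imwrite("pics/i1c.png",cv2.resize(p[140:320,220:480],None,fx=3,fy=3,interpolation=cv2.INTER_CUBIC))
t,d=capture("top"); cv2.imwrite("pics/i1top.png",t[:,:,::-1])
for x,y in((.595,.330),(.5,.335),(.406,.339)): print(fit("top",t,x,y,.068))
E
```

```text
31.9 [ 0.4637 -0.143   0.1917] [ 0.75  0.09 -1.59] 0.0207 fork [ 0.4597 -0.1426  0.1393] yaw -6.13
(array([0.5945, 0.3305]), np.int32(493), 639.140625)
(array([0.4984, 0.3375]), np.int32(500), 649.5625)
(array([0.4058, 0.3397]), np.int32(514), 667.78125)
```

View pics/i1c.png

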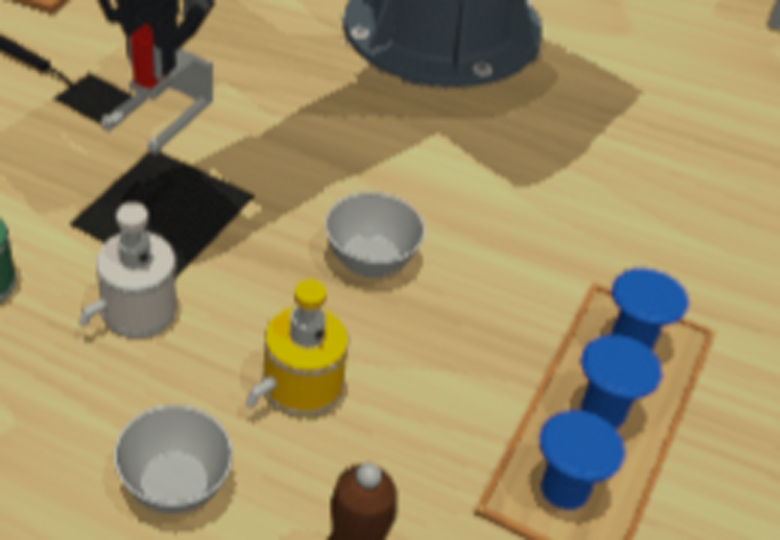

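View pics/i1top.png

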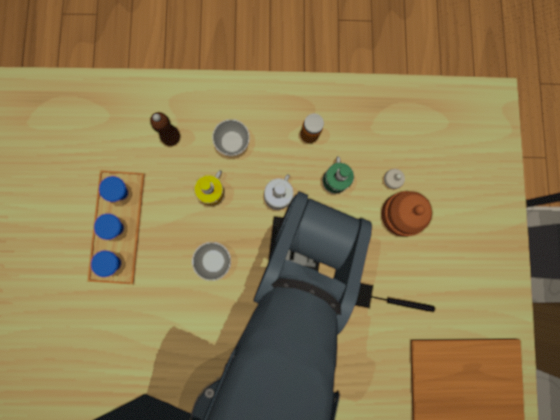

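All three caps stand inside the tray, at (0.5945,0.3305), (0.498,0.3375) and (0.406,0.340). Now I put the puller down on its pad.

arm_command(
  steps=[
    [[0,0,-0.02],0,1],
    [[0,0,-0.045],0,1],
    [[0,0,-0.075],0,1],
    [[0,0,-0.1],0,1],
    [[0,0,-0.115],0,1],
    [[0,0,-0.12],0,1],
    [[0,0,-0.123],0,1],
    [[0,0,-0.125],0,1],
  ],
)

```text
clock: 32.75
position: [0.4642, -0.1422, 0.0673]
eef_rot: [[0.001, -0.104, -0.995], [-0.0, -0.995, 0.104], [-1.0, 0.0, -0.001]]
force: [-1.3, 0.1, -2.2]
finger_gap: 0.0209
```

arm_command(
  steps=[
    [[0,0,-0.001],0,1],
    [[0,0,-0.002],0,1],
    [[0,0,-0.003],0,1],
    [[0,0,-0.003],0,1],
  ],
)

```text
clock: 33.15
position: [0.4638, -0.1425, 0.0639]
eef_rot: [[0.0, -0.105, -0.994], [-0.0, -0.994, 0.105], [-1.0, 0.0, -0.0]]
force: [1.1, -0.3, -2.3]
finger_gap: 0.0212
```

arm_command(
  steps=[
    [[0,0,-0.0005],0,1],
    [[0,0,-0.001],0,1],
    [[0,0,-0.001],0,1],
  ],
)

```text
clock: 33.45
position: [0.4638, -0.1425, 0.0635]
eef_rot: [[0.0, -0.105, -0.994], [-0.0, -0.994, 0.105], [-1.0, 0.0, -0.0]]
force: [-4.6, 1.4, 9.0]
finger_gap: 0.0209
```

In contact. I'll open and then rise.

arm_command(
  steps=[
    [[0,0,0],0,0.4],
    [[0,0,0],0,0],
    [[0,0,0],0,-0.5],
    [[0,0,0],0,-1],
    [[0,0,0],0,-1],
    [[0,0,0],0,-1],
    [[0,0,0.005],0,-1],
    [[0,0,0.015],0,-1],
  ],
)

```text
clock: 34.25
position: [0.4634, -0.1423, 0.0779]
eef_rot: [[-0.001, -0.105, -0.994], [0.0, -0.994, 0.105], [-1.0, -0.0, 0.001]]
force: [0.5, -0.8, -0.2]
finger_gap: 0.0852
```

arm_command(
  steps=[
    [[0,0,0.03],0,-1],
    [[0,0,0.06],0,-1],
    [[0,0,0.1],0,-1],
    [[0,0,0.14],0,-1],
    [[0,-0.03,0.14],0,-1],
    [[0,-0.03,0.14],0,-1],
  ],
)

```text
clock: 34.85
position: [0.4642, -0.1744, 0.2198]
eef_rot: [[0.003, -0.106, -0.994], [-0.002, -0.994, 0.106], [-1.0, 0.002, -0.003]]
force: [0.2, 0.1, 0.3]
finger_gap: 0.0855
```

```bash
python3 look.py j1 .455 -.143; python3 - <<'E'
from capfit import *
p=cv2.imread("pics/j1full.png"); cv2.imwrite("pics/j1c.png",cv2.resize(p[140:260,200:360],None,fx=5,fy=5,interpolation=cv2.INTER_CUBIC))
E
```

```text
34.9 [ 0.4637 -0.1733  0.2188] [-0.41  0.71 -1.46] 0.0855 fork [ 0.4597 -0.1728  0.1664] yaw -6.12
```

View pics/j1c.png

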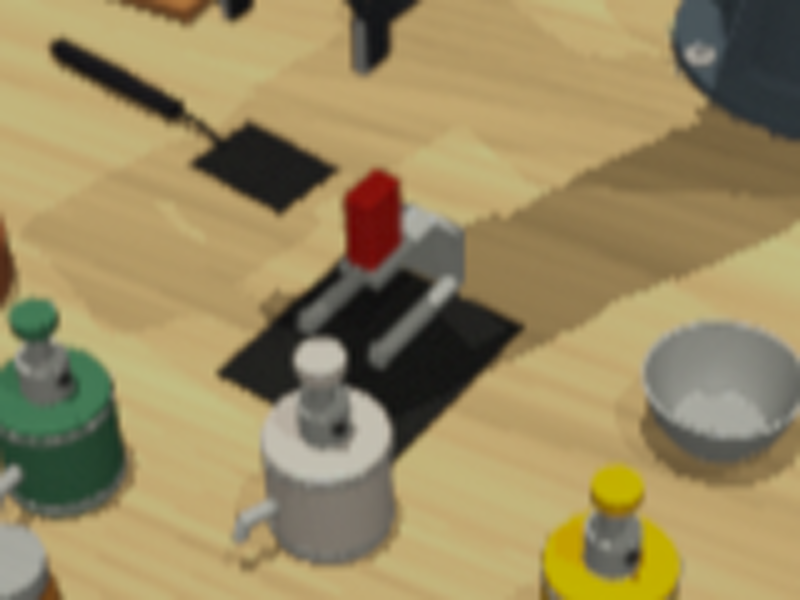

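The puller stands upright on the pad. Now I'll measure the plunger heads and close the gripper on the way to green.

arm_command(
  steps=[
    [[0.02,-0.01,0],0,-0.5],
    [[0.045,-0.02,0],0,0],
    [[0.075,-0.03,0],0,1],
    [[0.105,-0.045,0],0,1],
    [[0.135,-0.06,0],0,1],
    [[0.155,-0.07,0],0,1],
    [[0.17,-0.077,0],0,1],
    [[0.172,-0.077,0],0,1],
  ],
)

```text
clock: 35.7
position: [0.6364, -0.2492, 0.2168]
eef_rot: [[-0.001, -0.105, -0.994], [0.001, -0.994, 0.105], [-1.0, -0.001, 0.001]]
force: [-0.7, -0.3, 0.5]
finger_gap: 0.0001
```

```bash
python3 - <<'E'
from capfit import *
t=cv2.imread("pics/i1top.png"); s=cv2.imread("pics/i1full.png")
for n,im in(("top",t),("scene",s)):
    tiles=[]
    for X,Y in((.6355,-.2508),(.5975,.0872),(.589,-.093)):
        x0,y0=w2px(n,[[X,Y,.128]])[0].astype(int)-12
        c=cv2.resize(im[y0:y0+25,x0:x0+25],None,fx=10,fy=10,interpolation=cv2.INTER_CUBIC)
        for z,col in((.134,(0,255,0)),(.122,(0,255,255))):
            q=((w2px(n,ring(X,Y,.014,z))+.5-[x0,y0])*10-.5).astype(int); cv2.polylines(c,[q.reshape(-1,1,2)],True,col,1)
        tiles.append(c)
    cv2.imwrite(f"pics/k_{n}.png",np.hstack(tiles))
print(get_state()['position'],get_state()['finger_gap'])
E
```

```text
[ 0.63640882 -0.24915833  0.21679829] 5.273090081949854e-05
```

View pics/k_top.png

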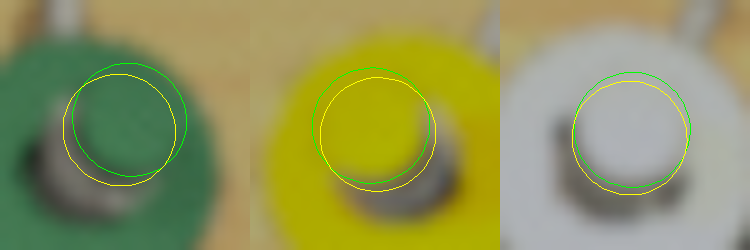

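View pics/k_scene.png

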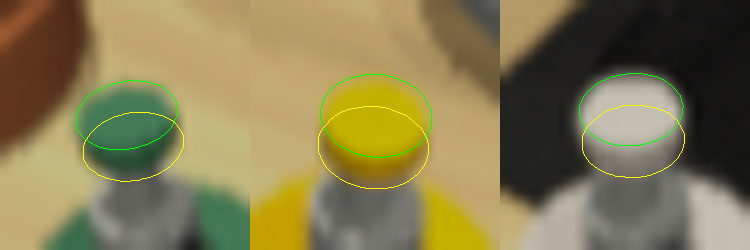

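The predicted head rings match in both views, and the TCP is within 2 mm of the green head's centre. I'll press down.

arm_command(
  steps=[
    [[0,-0.001,-0.025],0,1],
    [[0,-0.001,-0.05],0,1],
    [[0,-0.001,-0.07],0,1],
    [[0,-0.001,-0.077],0,1],
    [[0,-0.001,-0.082],0,1],
    [[0,-0.001,-0.087],0,1],
    [[0,-0.001,-0.091],0,1],
    [[0,-0.001,-0.094],0,1],
  ],
)

```text
clock: 36.5
position: [0.636, -0.2503, 0.1244]
eef_rot: [[0.001, -0.105, -0.994], [-0.0, -0.994, 0.105], [-1.0, 0.0, -0.001]]
force: [-2.6, 2.8, 4.6]
finger_gap: 0.0001
```

arm_command(
  steps=[
    [[0,0,-0.002],0,1],
    [[0,0,-0.004],0,1],
    [[0,0,-0.0055],0,1],
    [[0,0,-0.0055],0,1],
    [[0,0,-0.0055],0,1],
  ],
)

```text
clock: 37.0
position: [0.636, -0.2504, 0.12]
eef_rot: [[0.001, -0.105, -0.994], [-0.0, -0.994, 0.105], [-1.0, 0.0, -0.001]]
force: [-5.8, 4.5, 14.4]
finger_gap: 0.0001
```

```bash
python3 look.py l1 .636 -.25
```

```text
37.05 [ 0.636  -0.2504  0.12  ] [-5.69  5.02 14.5 ] -0.0001 fork [ 0.632  -0.2499  0.0676] yaw -6.03
```

View pics/l1r.png

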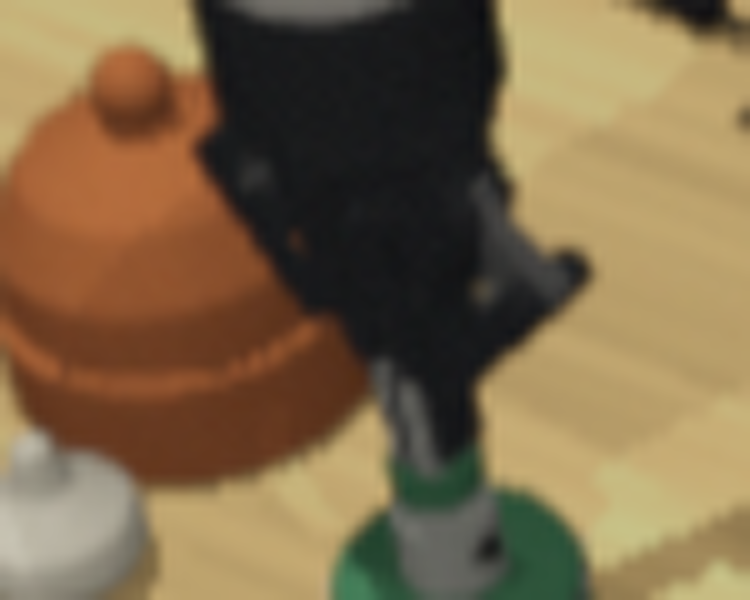

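The plunger is at its stop: z = 0.120 and 14.5 N against the 6.2 N spring. I'll lift and go to yellow.

arm_command(
  steps=[
    [[0,0,0.005],0,1],
    [[0,0,0.015],0,1],
    [[0,0,0.035],0,1],
    [[0,0,0.06],0,1],
    [[-0.004,0.03,0.07],0,1],
    [[-0.008,0.07,0.07],0,1],
    [[-0.012,0.11,0.07],0,1],
    [[-0.016,0.15,0.07],0,1],
  ],
)

```text
clock: 37.85
position: [0.6195, -0.0994, 0.1887]
eef_rot: [[0.001, -0.106, -0.994], [-0.0, -0.994, 0.106], [-1.0, 0.0, -0.001]]
force: [0.5, -0.1, -0.5]
finger_gap: -0.0001
```

arm_command(
  steps=[
    [[-0.004,0.04,0],0,1],
    [[-0.008,0.08,0],0,1],
    [[-0.012,0.12,0],0,1],
    [[-0.016,0.15,0],0,1],
    [[-0.02,0.175,0],0,1],
    [[-0.022,0.187,0],0,1],
    [[-0.022,0.187,0],0,1],
    [[-0.022,0.187,0],0,1],
  ],
)

```text
clock: 38.65
position: [0.598, 0.0857, 0.1884]
eef_rot: [[0.0, -0.105, -0.994], [-0.0, -0.994, 0.105], [-1.0, 0.0, -0.0]]
force: [-0.1, 0.3, 0.0]
finger_gap: -0.0001
```

```bash
python3 look.py l2 .5975 .087; python3 - <<'E'
import cv2
p=cv2.imread("pics/l2full.png"); cv2.imwrite("pics/l2c.png",cv2.resize(p[160:300,180:380],None,fx=4,fy=4,interpolation=cv2.INTER_CUBIC))
E
```

```text
38.7 [0.598  0.0854 0.1883] [0.43 0.08 0.22] -0.0001 fork [0.594  0.0858 0.1359] yaw -6.07
```

View pics/l2c.png

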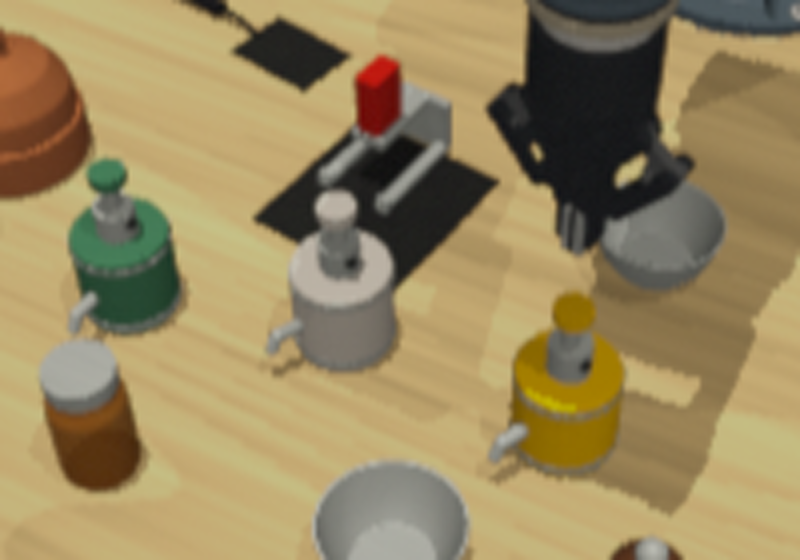

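Green is back up and the puller is still in place. Now I press yellow.

arm_command(
  steps=[
    [[0,0.001,-0.02],0,1],
    [[0,0.001,-0.04],0,1],
    [[0,0.001,-0.048],0,1],
    [[0,0.001,-0.054],0,1],
    [[0,0.001,-0.059],0,1],
    [[0,0.001,-0.064],0,1],
    [[0,0.001,-0.067],0,1],
    [[0,0.001,-0.0695],0,1],
  ],
)

```text
clock: 39.5
position: [0.5983, 0.0871, 0.1197]
eef_rot: [[0.002, -0.105, -0.994], [-0.001, -0.994, 0.105], [-1.0, 0.0, -0.002]]
force: [-8.8, -5.1, 32.2]
finger_gap: -0.0004
```

arm_command(
  steps=[
    [[0,0,-0.0005],0,1],
    [[0,0,-0.0005],0,1],
    [[0,0,-0.0005],0,1],
  ],
)

```text
clock: 39.8
position: [0.5983, 0.0872, 0.12]
eef_rot: [[0.002, -0.105, -0.994], [-0.001, -0.994, 0.105], [-1.0, 0.0, -0.002]]
force: [-5.3, -4.3, 15.7]
finger_gap: 0.0001
```

Yellow is at its stop (0.120, 15.7 N). Next, white.

arm_command(
  steps=[
    [[0,0,0.005],0,1],
    [[0,0,0.02],0,1],
    [[0,0,0.045],0,1],
    [[0,0,0.068],0,1],
    [[-0.002,-0.03,0.068],0,1],
    [[-0.004,-0.07,0.068],0,1],
    [[-0.006,-0.11,0.068],0,1],
    [[-0.008,-0.145,0.068],0,1],
  ],
)

```text
clock: 40.6
position: [0.5896, -0.0589, 0.1871]
eef_rot: [[0.001, -0.105, -0.994], [0.0, -0.994, 0.105], [-1.0, -0.0, -0.001]]
force: [0.4, -0.5, -0.3]
finger_gap: 0.0003
```

arm_command(
  steps=[
    [[-0.001,-0.025,0],0,1],
    [[-0.001,-0.035,0],0,1],
    [[-0.001,-0.035,0],0,1],
    [[-0.001,-0.035,0],0,1],
    [[-0.001,-0.035,0],0,1],
  ],
)

```text
clock: 41.1
position: [0.5888, -0.0912, 0.1864]
eef_rot: [[0.0, -0.104, -0.995], [0.0, -0.995, 0.104], [-1.0, -0.0, 0.0]]
force: [-0.1, -0.4, -0.9]
finger_gap: 0.0002
```

```bash
python3 look.py l3 .589 -.093; python3 - <<'E'
import cv2
p=cv2.imread("pics/l3full.png"); cv2.imwrite("pics/l3c.png",cv2.resize(p[160:300,180:380],None,fx=4,fy=4,interpolation=cv2.INTER_CUBIC))
E
```

```text
41.15 [ 0.5888 -0.0913  0.1864] [0.26 0.44 0.26] 0.0002 fork [ 0.5849 -0.0909  0.134 ] yaw -5.95
```

View pics/l3c.png

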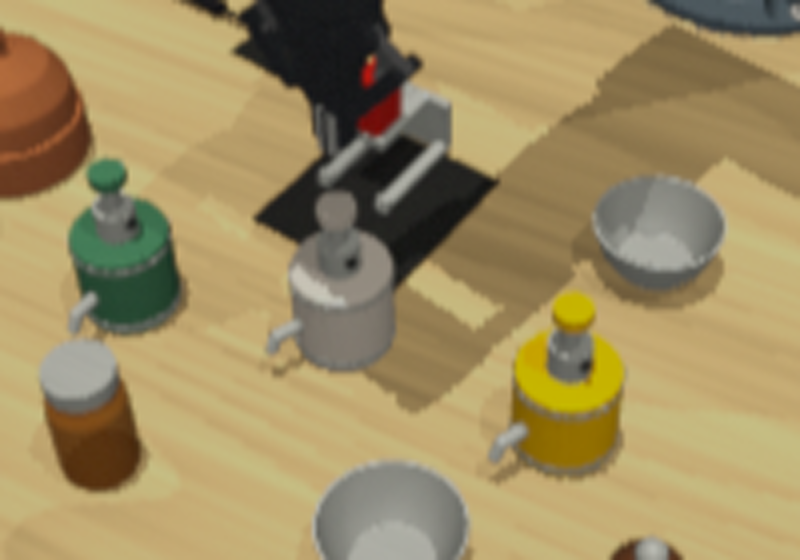

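arm_command(
  steps=[
    [[0,-0.002,-0.02],0,1],
    [[0,-0.002,-0.04],0,1],
    [[0,-0.002,-0.048],0,1],
    [[0,-0.002,-0.054],0,1],
    [[0,-0.002,-0.059],0,1],
    [[0,-0.002,-0.063],0,1],
    [[0,-0.002,-0.066],0,1],
    [[0,-0.002,-0.068],0,1],
  ],
)

```text
clock: 41.95
position: [0.5891, -0.0942, 0.1197]
eef_rot: [[0.001, -0.105, -0.994], [0.0, -0.994, 0.105], [-1.0, -0.0, -0.001]]
force: [-11.0, 5.4, 29.7]
finger_gap: 0.0002
```

arm_command(
  steps=[
    [[0,0,-0.0005],0,1],
    [[0,0,-0.0005],0,1],
    [[0,0,-0.0005],0,1],
  ],
)

```text
clock: 42.25
position: [0.5891, -0.0942, 0.1199]
eef_rot: [[0.001, -0.105, -0.994], [0.0, -0.994, 0.105], [-1.0, -0.0, -0.001]]
force: [-8.7, 5.8, 20.0]
finger_gap: 0.0006
```

White is at its stop. I'll lift clear and check everything.

arm_command(
  steps=[
    [[0,0,0.005],0,1],
    [[0,0,0.02],0,1],
    [[0,0,0.05],0,1],
    [[0,0,0.09],0,1],
    [[0,0.0,0.13],0,1],
    [[-0.03,0.03,0.15],0,1],
    [[-0.06,0.06,0.15],0,1],
    [[-0.08,0.09,0.15],0,1],
  ],
)

```text
clock: 43.05
position: [0.5074, -0.0039, 0.2692]
eef_rot: [[0.002, -0.106, -0.994], [-0.001, -0.994, 0.106], [-1.0, 0.0, -0.002]]
force: [1.6, 1.4, 0.0]
finger_gap: -0.0001
```

arm_command(
  steps=[
    [[-0.03,0.03,0],0,1],
    [[-0.06,0.06,0],0,1],
    [[-0.08,0.09,0],0,1],
    [[-0.1,0.12,0],0,1],
    [[-0.1,0.15,0],0,1],
    [[-0.1,0.15,0],0,1],
    [[-0.1,0.15,0],0,1],
    [[-0.1,0.15,0],0,1],
  ],
)

```text
clock: 43.85
position: [0.4089, 0.1449, 0.268]
eef_rot: [[0.0, -0.105, -0.994], [-0.0, -0.994, 0.105], [-1.0, 0.0, -0.0]]
force: [0.8, 0.1, 0.3]
finger_gap: 0.0
```

```bash
python3 - <<'E'
from capfit import *
p,_=capture("scene"); t,_=capture("top")
cv2.imwrite("pics/z_s.png",p[:,:,::-1]); cv2.imwrite("pics/z_t.png",t[:,:,::-1])
crop(p,150,150,350,290,4,"pics/z_c.png")
print(get_state()['position'],get_state()['force'])
for x,y in((.595,.330),(.5,.335),(.406,.339)): print(fit("top",t,x,y,.068))
E
```

```text
[0.40895407 0.14476363 0.26788562] [ 0.16083112 -0.35607319  0.42871764]
(array([0.5946, 0.3305]), np.int32(493), 638.984375)
(array([0.4982, 0.3374]), np.int32(504), 650.453125)
(array([0.5024, 0.3361]), np.int32(51), 52.671875)
```

View pics/z_c.png

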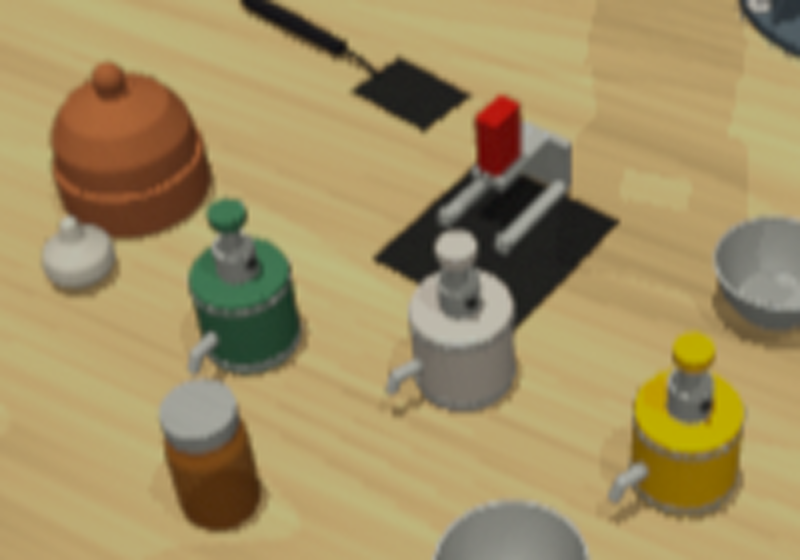

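View pics/z_t.png

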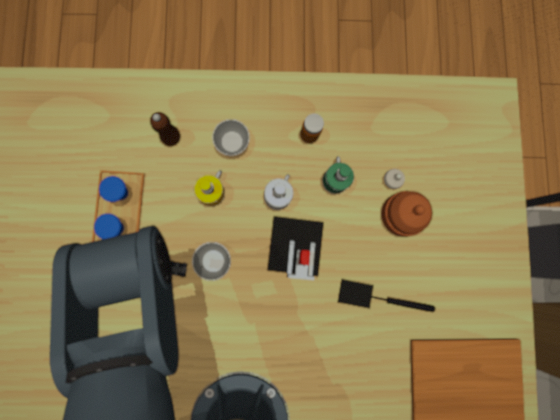

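View pics/z_s.png

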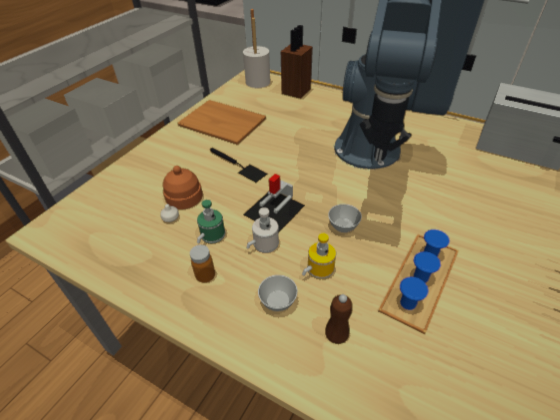

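The caps are fine and the plungers are up. In the top view, though, the puller sits toward the near pad edge (red at (304,257)). I'll measure it.

```bash
python3 - <<'E'
from h import *
p=cv2.imread("pics/z_t.png")[:,:,::-1]; crop(p,255,205,335,285,8,"pics/z_p.png")
for n,f in(("top","z_t"),("scene","z_s")):
    p=np.ascontiguousarray(cv2.imread(f"pics/{f}.png")[:,:,::-1]); hsv=cv2.cvtColor(p,cv2.COLOR_RGB2HSV)
    m=((hsv[...,0]<6)|(hsv[...,0]>174))&(hsv[...,1]>200)&(hsv[...,2]>110)
    k,l,st,ce=cv2.connectedComponentsWithStats(m.astype(np.uint8)); i=1+np.argmax(st[1:,4]); print(n,ce[i],px2w(n,[ce[i]],[.109]),px2w(n,[ce[i]],[.09]))
E
```

```text
top [304.27368421 256.09473684] [[ 0.4277185  -0.15467823  0.109     ]] [[ 0.42771265 -0.15687212  0.09      ]]
scene [273.63636364 178.29090909] [[ 0.43216707 -0.15338361  0.109     ]] [[ 0.4123933  -0.16547417  0.09      ]]
```

View pics/z_p.png

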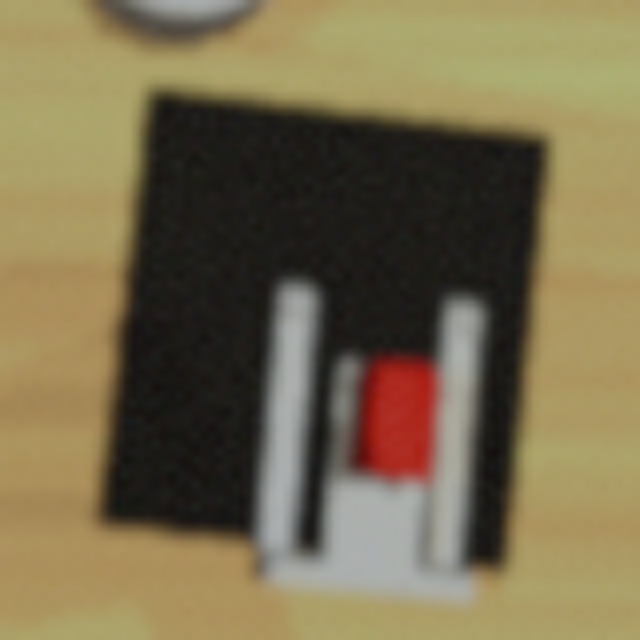

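The puller has shifted about 3 cm. The grip is at roughly (0.427,-0.156), and the rear plate overhangs the pad edge, although it still stands upright. That is inside the judged ±55 mm but not "well inside its edges", so I'll move it back.

arm_command(
  steps=[
    [[0.002,-0.04,0],0,-1],
    [[0.004,-0.08,0],0,-1],
    [[0.008,-0.12,0],0.01,-1],
    [[0.012,-0.16,0],0.02,-1],
    [[0.015,-0.2,0],0.03,-1],
    [[0.018,-0.24,0],0.03,-1],
    [[0.019,-0.28,0],0.03,-1],
    [[0.019,-0.3,0],0.03,-1],
  ],
)

```text
clock: 44.75
position: [0.4273, -0.1578, 0.2678]
eef_rot: [[0.0, -0.078, -0.997], [-0.001, -0.997, 0.078], [-1.0, 0.001, -0.0]]
force: [-0.5, 0.7, -0.8]
finger_gap: 0.0854
```

arm_command(
  steps=[
    [[0,0,-0.03],0,-1],
    [[0,0,-0.06],0,-1],
    [[0,0,-0.09],0,-1],
    [[0,0,-0.12],0,-1],
    [[0,0,-0.13],0,-1],
    [[0,0,-0.135],0,-1],
    [[0,0,-0.135],0,-1],
  ],
)

```text
clock: 45.45
position: [0.428, -0.1548, 0.1332]
eef_rot: [[0.0, -0.076, -0.997], [-0.0, -0.997, 0.076], [-1.0, 0.0, -0.0]]
force: [-0.3, 0.3, -0.1]
finger_gap: 0.0851
```

```bash
python3 look.py y1 .43 -.156; python3 - <<'E'
import cv2
p=cv2.imread("pics/y1full.png"); cv2.imwrite("pics/y1c.png",cv2.resize(p[110:240,200:360],None,fx=5,fy=5,interpolation=cv2.INTER_CUBIC))
E
```

```text
45.5 [ 0.4282 -0.1549  0.1337] [-0.06 -0.11  0.35] 0.0852 fork [ 0.4242 -0.1546  0.0813] yaw -4.33
```

View pics/y1c.png

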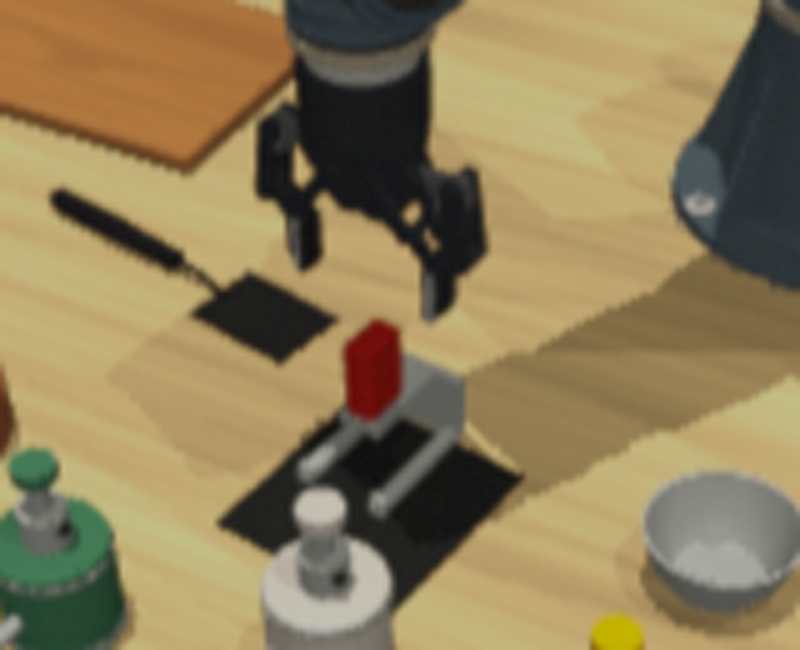

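Aligned. I'll descend and grasp.

arm_command(
  steps=[
    [[0,0,-0.025],0,-1],
    [[0,0,-0.05],0,-1],
    [[0,0,-0.067],0,-1],
    [[0,0,-0.067],0,0],
    [[0,0,-0.067],0,1],
    [[0,0,-0.067],0,1],
    [[0,0,-0.067],0,1],
    [[0,0,-0.067],0,1],
  ],
  grip_force=60,
)

```text
clock: 46.3
position: [0.4283, -0.1548, 0.0667]
eef_rot: [[0.002, -0.075, -0.997], [-0.001, -0.997, 0.075], [-1.0, 0.001, -0.002]]
force: [0.2, 0.1, 8.5]
finger_gap: 0.0217
```

arm_command(
  steps=[
    [[0,0,0.005],0,1],
    [[0,0,0.015],0,1],
    [[0.01,0.004,0.02],-0.01,1],
    [[0.02,0.008,0.02],-0.02,1],
    [[0.03,0.011,0.02],-0.03,1],
    [[0.034,0.012,0.02],-0.03,1],
    [[0.034,0.012,0.02],-0.03,1],
    [[0.034,0.012,0.02],-0.03,1],
  ],
)

```text
clock: 47.1
position: [0.4614, -0.1423, 0.0854]
eef_rot: [[-0.001, -0.105, -0.995], [0.0, -0.995, 0.105], [-1.0, -0.0, 0.001]]
force: [0.1, -0.1, -2.8]
finger_gap: 0.0216
```

arm_command(
  steps=[
    [[0,0,-0.006],0,1],
    [[0,0,-0.012],0,1],
    [[0,0,-0.016],0,1],
    [[0,0,-0.018],0,1],
    [[0,0,-0.019],0,1],
    [[0,0,-0.019],0,1],
    [[0,0,-0.019],0,1],
  ],
)

```text
clock: 47.8
position: [0.4618, -0.1425, 0.0668]
eef_rot: [[0.0, -0.105, -0.994], [-0.0, -0.994, 0.105], [-1.0, 0.0, -0.0]]
force: [0.1, 0.6, -3.0]
finger_gap: 0.0213
```

arm_command(
  steps=[
    [[0,0,-0.0006],0,1],
    [[0,0,-0.0012],0,1],
    [[0,0,-0.0012],0,1],
  ],
)

```text
clock: 48.1
position: [0.462, -0.1427, 0.0667]
eef_rot: [[0.001, -0.105, -0.994], [-0.0, -0.994, 0.105], [-1.0, 0.0, -0.001]]
force: [-6.4, -0.4, 15.3]
finger_gap: 0.021
```

arm_command(
  steps=[
    [[0,0,0.0008],0,1],
    [[0,0,0.0008],0,1],
    [[0,0,0.0008],0,0.5],
    [[0,0,0.0008],0,0],
    [[0,0,0.0008],0,-1],
    [[0,0,0.0008],0,-1],
    [[0,0,0.0008],0,-1],
    [[0,0,0.0008],0,-1],
  ],
)

```text
clock: 48.9
position: [0.4617, -0.1424, 0.0663]
eef_rot: [[-0.0, -0.105, -0.994], [0.0, -0.994, 0.105], [-1.0, -0.0, 0.0]]
force: [-0.5, 0.7, -0.3]
finger_gap: 0.0855
```

arm_command(
  steps=[
    [[0,0,0.01],0,-1],
    [[0,0,0.03],0,-1],
    [[0,0,0.06],0,-1],
    [[0,0,0.1],0,-1],
    [[0,0,0.15],0,-1],
    [[-0.01,0.03,0.18],0,-1],
    [[-0.02,0.07,0.2],0,-1],
    [[-0.03,0.11,0.2],0,-1],
  ],
)

```text
clock: 49.7
position: [0.4321, -0.0317, 0.2698]
eef_rot: [[0.005, -0.106, -0.994], [-0.001, -0.994, 0.106], [-1.0, 0.0, -0.006]]
force: [0.7, 0.1, -0.7]
finger_gap: 0.0856
```

arm_command(
  steps=[
    [[-0.02,0.03,0],0,-1],
    [[-0.03,0.06,0],0,-1],
    [[-0.05,0.09,0],0,-1],
    [[-0.07,0.12,0],0,-1],
    [[-0.07,0.12,0],0,-1],
    [[-0.07,0.12,0],0,-1],
    [[-0.07,0.12,0],0,-1],
    [[-0.07,0.12,0],0,-1],
  ],
)

```text
clock: 50.5
position: [0.3621, 0.0869, 0.2665]
eef_rot: [[0.0, -0.106, -0.994], [-0.0, -0.994, 0.106], [-1.0, 0.0, -0.0]]
force: [0.2, 0.1, -0.3]
finger_gap: 0.0856
```

```bash
python3 - <<'E'
from capfit import *
p,_=capture("scene"); t,_=capture("top")
cv2.imwrite("pics/w_s.png",p[:,:,::-1]); cv2.imwrite("pics/w_t.png",t[:,:,::-1])
crop(t,185,140,345,290,4,"pics/w_c.png")
s=get_state();print(s['position'],s['force'],abs(s['dq']).max(),s['clock'])
E
```

```text
[0.36202779 0.08699614 0.26636698] [ 0.12417341 -0.00422291  0.24571449] 0.28627803179653444 50.6
```

View pics/w_c.png

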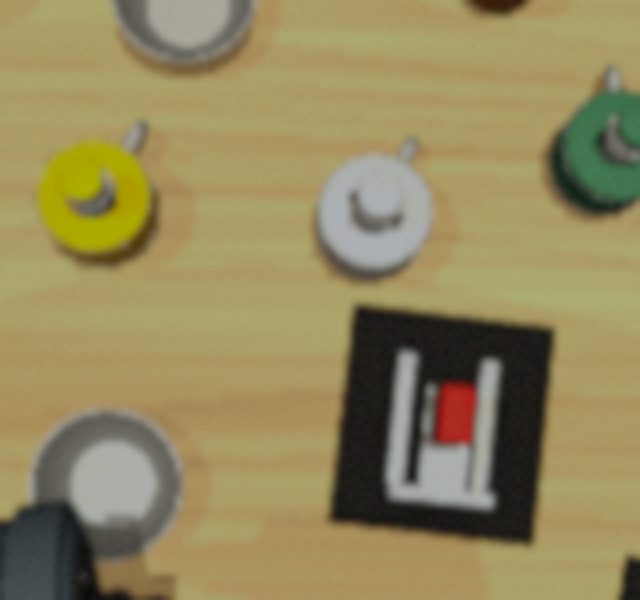

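View pics/w_s.png

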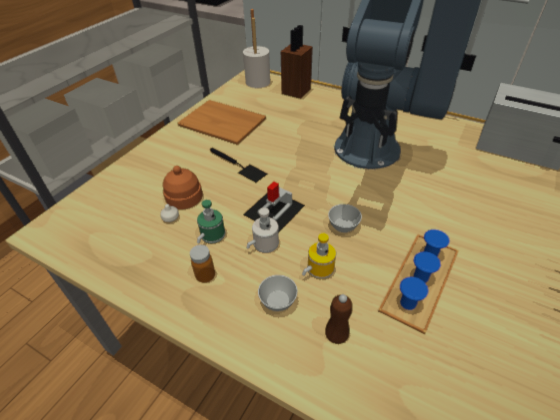

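The puller is now well inside the pad. All three plungers are up, the three caps stand at scene (434,240), (426,265) and (412,290), and the bystanders haven't moved. I'm handing in.

```bash
python3 - <<'E'
from station import *
print(hand_in())
E
```

```text
the job is handed in; nothing more can be done
None
```

The job is done and handed in at about 51 s; no verdict was reported. All three pumps were capped. I pulled each cap off with the puller and stood it on the tray, put the puller back on its pad, then primed green, yellow and white in that order.

**Caps:** all three stand upright near the tray's centre line, at about (0.595, 0.330), (0.498, 0.337) and (0.406, 0.340). The last position fit of the nearest cap was blocked by the arm, but it was measured after placing and still stands in the final scene view.

**Pumps:** each plunger went down to its stop (tool tip at 0.120 m, 14 to 20 N against the 6.2 N spring). All three were up again in the final pictures.

**Puller:** after I first put it down it moved about 3 cm, so its rear plate overhung the pad edge. I only noticed this after priming, though it had stayed upright and within the judged ±55 mm. I picked it up again and reset it, and the final top view shows it well inside the pad edges.

**Bystanders:** the roaster, bowls, spatula, jar, mill and garlic look unmoved. At hand-in the gripper was open and about 0.27 m up, touching nothing (force about 0 N).

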